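# Set the length stop of a bench wire cutter and hold it

## Robot

A 6-joint arm with a two-finger parallel gripper is mounted at the origin on the work surface. World frame = base frame: x ahead of the robot, y to its left, z up, the work surface at z = 0. Lengths are in m, angles in rad, forces in N, time in s.
With the tool pointing down it reaches from about 0.25 to 0.85 m from the base axis. Payload 12.5 kg.
Tool frame: the origin (TCP) lies at the very end of the fingers, on their centre line; the grasp point (between the pads) lies 19 mm behind it (arm.grasp_offset is the distance from the TCP to the grasp point, in m); x points along the fingers, y is the direction in which the jaws open and shut, and the axes are right-handed (so a half turn about x gives the same grasp; the last joint's range is limited). The gripper opens to 93 mm and grips with 3 to 60 N. Pads are 15 mm wide; open, the fingers measure 128 mm over their backs; the gripper's body (75 mm by 188 mm) begins 65 mm behind the grasp point.
Start: joints at [-1.242, 0.351, 1.652, -0, 1.139, -0.085], TCP at [0.221, -0.504, 0.219] pointing down, gripper open.
Joint ranges: [-2.75, 2.75], [-0.79, 2.1], [0.01, 2.65], [-1.57, 4.71], [0.07, 3.14], [-2.87, 2.87]. Speed limits (rad/s): [2.22, 2.22, 2.79, 3.14, 3.14, 3.14].

## Interface

Orientations are given as [roll, pitch, yaw] about the fixed x, y, z axes, in that order (R = Rz(yaw) Ry(pitch) Rx(roll)).
In Python, from workcell import arm, snapshot gives the robot as it stands.
- The arm moves only by the shell command python3 -m inch 'ROWS' [FORCE]. ROWS is JSON, a list of rows, each a list of 3 entries, a list of its own where there are three numbers: the gripper command: -1 is shut, 1 is fully open, values between are in proportion, then the shift along the tool's x, y, z in mm, then the turn, a rotation vector about the tool's x, y, z in rad. A call has 1 to 8 rows; each row is the pose to reach, as a shift and turn from the pose commanded when the call began, along the tool's axes at that moment; what a row does not reach only later rows make up. A row lasts 1/12 s, in which the tool goes at most 41.7 mm and 7.16 degrees, less where a joint would pass 70% of its speed; a pose out of reach is approached as far as the arm can. A call with a gripper value outside its range is refused whole. The fingers move at their own pace and stop on an object; FORCE is the grip in N (left out, the last holds). Time passes only in rows, so rows that repeat a pose let the fingers close. It gives the time, the measured TCP pose, the force and the opening at its end, in the units of the state.
- arm.state(): the state, without advancing time (a new reading comes with each control period).
- snapshot(name): name is "side" or "top"; returns a dict with "pixels" (384x512x3 uint8, red, green, blue), "vertical_fov" (degrees; the focal length in pixels is half the picture's height over the tangent of half this angle, whatever the lens; pixels are square), "cx", "cy" (the principal point, pixels), "xyz" and "rotation" of the camera in the world. Camera axes: x right, y up, looking along -z (the intrinsics and any distortion apply to the point x, -y, -z); pixel columns grow to the right and rows downward; lengths in m; the calibration is good to about 2 mm. A picture is of the moment at which its call begins. There is no depth.
- arm.close_job(): hands the job in, once; it reports no verdict.
The state is a dict: "t": time; "q": joint angles; "joint_velocities": joint speeds; "joint_efforts": joint torques, N m; "tool_pos": TCP position; "orientation": TCP orientation; "force": force on the tool from outside, world axes, zero at the start; "ft_torque": the same for the moment, N m; "grip_width": finger opening in m.
Only numpy, scipy, OpenCV 4.12 (cv2) and the standard library are available. Lean on these libraries where they do the work, as an engineer would, in place of code of your own. Each camera call takes 0.05 s, during which the arm holds its last target.

## Task

Set up the length stop on the bench wire cutter: first turn both black wing knobs on the guide block clockwise to their end stops, then push the yellow lock button fully in (it stays in) and draw the stop arm out by its black grip until the stop plate is in line with the red cursor on the rule. The arm has a return spring, so finish still holding it there, steady, in line with the cursor; nothing is let go. Do not shift the cursor, and leave the two trays and the side cutters where they lie.

Things in the scene. Friction and masses are not known exactly. Their poses are not given: they have to be found in the camera images.
- gauge: Bench wire cutter with length stop, fixed. Origin: centre of the bed's underside on the bench. x across the bed towards the rule, y the way the stop arm draws out, z up. Sizes in its frame, mm: grey bed x -100..100, y -280..280, top z 14; aluminium guide block x -86..6, y -160..40, top z 56; wire rails x 31..59, top z 20; white rule x 76..100; further parts: see cutter_head.
- cutter_head (a point): Top centre of the blue cutter head at the -y end of the bed, 84 mm above the bench, at gauge x 45, y -222 mm. Head: gauge x 10..80, y -247..-184 mm; blade carrier up to z 95 mm. Its hand lever (do not touch; 26 mm thick red handle) runs at gauge x 87 mm towards -y, from z 80 mm at y -190 up to z 152 mm at y -430.
- clamp_a (a joint): Turn of the captive clamp knob at the cutter end of the guide block (gauge x -62, y -130 mm), rad, growing clockwise seen from above: 0 = slack, 1.4 = end stop (tight). It starts at 0.15 to 0.6. Takes about 0.04 N m; stays where it is left.
- clamp_a_grip (a point): Middle of the black wing of clamp_a, on its vertical turning axis, 76 mm above the bench. The wing is a plain bar 46 mm long, 14 mm thick, z 62 to 82 mm above the bench, over a washer 28 mm across. Its long axis is the point's y axis: in line with gauge y at the end stop, turned anticlockwise from it by (1.4 - joint value) before.
- clamp_b (a joint): The same for the second, identical clamp knob, near the mouth of the guide block (gauge x -62, y +10 mm).
- clamp_b_grip (a point): The same point on the knob of clamp_b.
- lock_button (a joint): Travel of the yellow lock button, m, growing as it is pushed down: 0 = out (arm locked), 0.008 = fully in (arm free). Takes about 3 N, then rests on its stop; it has no return spring and stays in.
- lock_button_top (a point): Centre of the top of the yellow lock button (24 mm across) on the guide block, above the arm at gauge x -20, y -60 mm; 68 mm above the bench when out, 60 when in, 4 mm proud of the block.
- stop_arm: Telescoping arm: steel bar 24 mm wide, top z 44 mm, slides along gauge y by 0 to 155 mm, with black grip and stop plate at its end. Origin: under the grip's centre, 14 mm above the bench, gauge x -20, y +95 mm when parked; axes as the gauge's. Button out: locked within 6 mm of parked. Button in: a return spring pulls it to parked, 5 N there, 8 N fully out.
- stop_grip (a point): Grip point: on the centre line of the black grip, 69 mm above the bench. The grip is 20 mm thick along gauge y, 36 mm along gauge x, z 22 to 88 mm; the bar enters it from -y (top z 44), the stop plate leaves it to +x. When parked 45 mm are free between grip and guide block.
- stop_plate (a point): Tip of the upright aluminium stop plate, at the middle of its 6 mm thickness (along gauge y), 94 mm from the grip's centre towards +x, beside the rule; 34 mm above the bench, plate from z 20 to 60 mm.
- cursor: Red cursor clamped on the rule (15 N to shift it): foot 26 mm along gauge x, 18 along y; upright fin 6 mm thick along gauge y, up to z 56 mm. Origin: under the fin's middle, 14 mm above the bench, gauge x +88 mm; axes as the gauge's. It stands 70 to 135 mm beyond the parked stop plate, which passes 1 mm beside it without touching.
- cursor_mark (a point): Middle of the fin's thickness, 34 mm above the bench. The stop is set when stop_plate and this point have the same gauge y.
- blue_tray: Bystander: loose blue tray of white ferrules, 120 x 180 x 28 mm, beyond the rule. Origin: centre of its underside.
- red_tray: Bystander: loose red tray of metal ferrules, 120 x 180 x 28 mm, on the bench beyond the +y end of the bed. Origin: centre of its underside.
- side_cutters: Bystander: loose side cutters with orange handles, 155 mm long, 14 mm thick, on the bench on the robot's side of the bed. Origin: on the bench under the pivot; handles towards its -x.

How it is judged:
By the outcome, as a careful person would: the job done as asked, in the order asked, and still so for the second after the job is handed in, while the arm keeps its last pose, push and grip.
It also fails if it takes over 64 s, if anything falls off the work surface, if the arm or the gripper's body presses on something with over 40 N, if the wrist force passes 120 N, or if a joint passes its speed limit or range.

## Working session

There is one attempt and no reset: what is moved stays moved. The work goes in short steps, Python scripts to look and compute and a shell command to move; the robot and the scene stay as the last step left them, time stands still between calls to the robot, and variables do not carry over. Pictures are saved under pics/ and viewed, and the job is handed in when it is done.

```bash
ls; mkdir -p pics; python3 - <<'E'
from workcell import arm, snapshot
import cv2
for n in ("side","top"):
    s=snapshot(n); cv2.imwrite(f"pics/{n}0.png",cv2.cvtColor(s["pixels"],cv2.COLOR_RGB2BGR))
    print({k:v for k,v in s.items() if k!="pixels"})
print(arm.state(), arm.grasp_offset)
E
```

```text
pics
{'vertical_fov': 56.12356701532361, 'cx': 245.94520941635275, 'cy': 192.33632135394018, 'xyz': array([0.3518478 , 0.80839022, 0.52499361]), 'rotation': array([ 1.06840256, -0.02349925, -2.84280953])}
{'vertical_fov': 47.50754995968896, 'cx': 256.5289336278977, 'cy': 188.60109273220246, 'xyz': array([0.39882907, 0.05986111, 1.02853718]), 'rotation': array([ 0.21375634,  0.00511365, -1.50451006])}
{'t': 0.1, 'q': array([-1.24159527e+00,  3.51193936e-01,  1.65233537e+00, -2.68589296e-05,
        1.13910330e+00, -8.45852265e-02]), 'joint_velocities': array([ 0.00071089, -0.00058113, -0.00177208, -0.00065318,  0.00108591,
        0.00045997]), 'joint_efforts': array([ 8.44103160e-04, -4.98024309e+01, -2.85702950e+01,  7.00446800e-02,
        2.39862688e-02, -4.55533689e-05]), 'tool_pos': array([ 0.22107034, -0.50328592,  0.21815832]), 'orientation': array([-1.63193939,  1.56975609,  1.9234508 ]), 'force': array([ 0.49096614, -0.07981338,  0.23160489]), 'ft_torque': array([0.0105728 , 0.02931318, 0.01456948]), 'grip_width': 0.09323439353897132} 0.0188
```

View pics/top0.png

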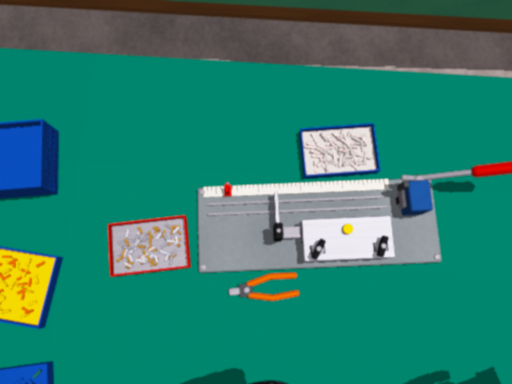

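View pics/side0.png

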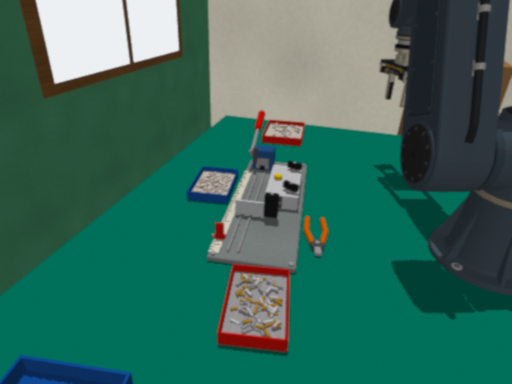

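```bash
cat > h.py <<'E'
import numpy as np, cv2
from scipy.spatial.transform import Rotation as R
from workcell import arm, snapshot
def cam(s):
    f=s["pixels"].shape[0]/2/np.tan(np.radians(s["vertical_fov"]/2))
    return f,s["cx"],s["cy"],np.array(s["xyz"]),R.from_euler("xyz",s["rotation"]).as_matrix()
def unproj(s,u,v,z):
    f,cx,cy,c,M=cam(s); d=M@np.array([(u-cx)/f,-(v-cy)/f,-1]); return c+d*(z-c[2])/d[2]
def proj(s,p):
    f,cx,cy,c,M=cam(s); q=M.T@(np.asarray(p)-c); return np.array([cx+f*q[0]/-q[2],cy-f*q[1]/-q[2]])
def crop(s,x0,x1,y0,y1,k,name,pts=()):
    im=cv2.cvtColor(s["pixels"],cv2.COLOR_RGB2BGR)[y0:y1,x0:x1]
    im=cv2.resize(im,None,fx=k,fy=k,interpolation=cv2.INTER_CUBIC)
    for p in pts: cv2.circle(im,(int((p[0]+.5-x0)*k),int((p[1]+.5-y0)*k)),2,(255,0,255),-1)
    for u in range((x0+19)//20*20,x1,20): cv2.putText(im,str(u),(int((u-x0)*k),8),0,.3,(0,255,255)); cv2.line(im,(int((u+.5-x0)*k),10),(int((u+.5-x0)*k),14),(0,255,255))
    for v in range((y0+19)//20*20,y1,20): cv2.putText(im,str(v),(0,int((v+.5-y0)*k)),0,.3,(0,255,255))
    cv2.imwrite("pics/"+name,im)
E
python3 - <<'E'
from h import *
s=snapshot("top"); crop(s,190,450,170,285,3,"c1.png")
s=snapshot("side"); crop(s,195,325,125,275,4,"c2.png")
E
```

```text
(no output)
```

View pics/c1.png

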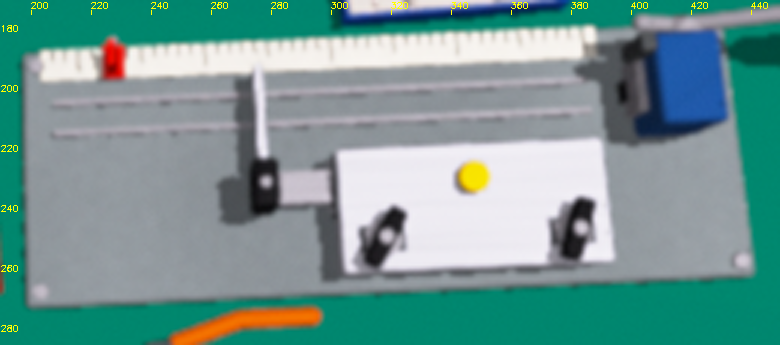

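View pics/c2.png

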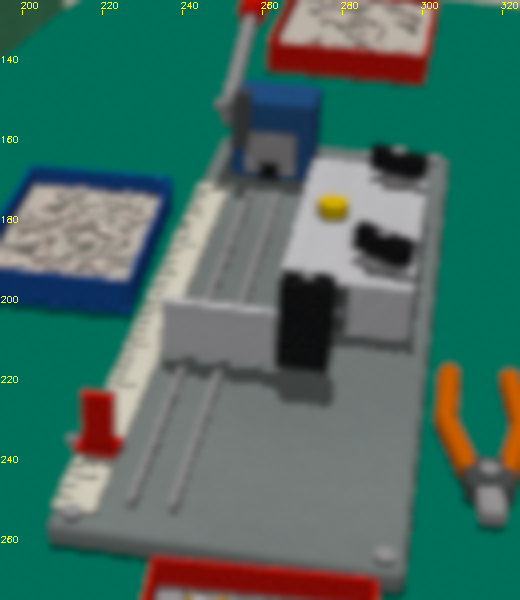

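```bash
cat > fit.py <<'E'
from h import *
from scipy.optimize import least_squares
T=[((199,272),(-100,280,14)),((440.7,260.4),(-100,-280,14)),((197.7,187.4),(100,280,14)),((302,220.3),(6,40,56)),((389.7,216),(6,-160,56)),((394,256.3),(-86,-160,56)),((304.3,260.3),(-86,40,56)),((347.3,228.5),(-20,-60,68)),((318.3,248.3),(-62,10,84)),((383,245.7),(-62,-130,84)),((278.3,230.2),(-20,95,88))]
S=[((207.2,256.7),(100,280,14)),((295.5,268.5),(-100,280,14)),((277.7,175.5),(-20,-60,68)),((265.5,192.2),(6,40,56)),((298,196.5),(-86,40,56))]
s=snapshot("top");d=snapshot("side")
def g2w(p,g): 
    c,si=np.cos(p[2]),np.sin(p[2]); g=np.array(g)/1000; return np.array([p[0]+c*g[0]-si*g[1],p[1]+si*g[0]+c*g[1],g[2]])
def res(p,full=False):
    a=[proj(s,g2w(p,g))-u for u,g in T]; b=[proj(d,g2w(p,g))-u for u,g in S]
    return np.array(a+b) if full else np.r_[np.ravel(a),np.ravel(b)]
if __name__=="__main__":
    r=least_squares(res,[.45,-.05,0.],loss="soft_l1"); p=r.x
    print(p); print(res(p,True).round(1))
    print(least_squares(lambda p:res(p)[:22],p).x,least_squares(lambda p:res(p)[22:],p).x)
    for n,g in dict(A=(-62,-130,76),B=(-62,10,76),btn=(-20,-60,68),grip=(-20,95,69),plate=(74,95,34)).items(): print(n,g2w(p,g).round(4))
    np.save("p.npy",p)
    for y in (165,185,205,225,230):
        print(y,proj(s,g2w(p,(88,y,56))),proj(d,g2w(p,(88,y,56))))
E
python3 fit.py
```

```text
[ 0.54365579 -0.0661888   0.1108701 ]
[[-1.4  0.7]
 [ 1.2  1.1]
 [-1.4 -0.1]
 [-0.9 -1. ]
 [ 0.3 -0.7]
 [ 0.5  0.4]
 [-0.4  0.5]
 [ 0.3 -0.3]
 [ 0.1 -0.1]
 [ 0.3 -0.5]
 [-0.4  0.1]
 [-0.9 -1.5]
 [ 0.8 -0.6]
 [ 0.5 -1.5]
 [-1.2  0.5]
 [ 0.4 -0. ]]
[ 0.54377164 -0.06654901  0.11036128] [ 0.54319139 -0.06380515  0.11290694]
A [ 0.4964 -0.2023  0.076 ]
B [ 0.4809 -0.0631  0.076 ]
btn [ 0.5304 -0.128   0.068 ]
grip [0.5133 0.026  0.069 ]
plate [0.6067 0.0364 0.034 ]
165 [244.08752244 186.21697718] [223.7728514  213.01925277]
185 [235.33855695 186.60764737] [221.76912081 217.35231062]
205 [226.58802414 186.99838753] [219.68353531 221.86237931]
225 [217.83592358 187.38919771] [217.51097452 226.56053167]
230 [215.64765343 187.48691119] [216.9536035  227.76584383]
```

```bash
cat > plan.py <<'E'
from h import *
def rot_for(ang): # tool x down, tool y at world angle ang
    y=np.array([np.cos(ang),np.sin(ang),0]); x=np.array([0,0,-1.]); return np.c_[x,y,np.cross(x,y)]
def go(pos,ang):
    st=arm.state(); M=R.from_euler("xyz",st["orientation"]).as_matrix()
    sh=M.T@(np.array(pos)-st["tool_pos"])*1000
    for a in (ang,ang+np.pi):
        rv=R.from_matrix(M.T@rot_for(a)).as_rotvec(); print("shift",sh.round(1),"turn",rv.round(3),"n",np.linalg.norm(sh)/41.7,np.linalg.norm(rv)/.125)
def stt():
    st=arm.state(); M=R.from_euler("xyz",st["orientation"]).as_matrix()
    print("t",round(st["t"],2),"pos",st["tool_pos"].round(4),"jawang",round(float(np.arctan2(M[1,1],M[0,1])),3),"xax",M[:,0].round(4),"F",st["force"].round(1),"w",round(st["grip_width"],4),"q",st["q"].round(2))
E
python3 - <<'E'
from fit import *; from plan import *
p=np.load("p.npy")
s=snapshot("top"); crop(s,300,400,205,265,7,"c3.png")
crop(s,200,300,175,245,7,"c4.png")
stt()
E
```

```text
t 0.45 pos [ 0.2212 -0.5035  0.2186] jawang -1.157 xax [-1.e-04  2.e-04 -1.e+00] F [ 0.  -1.   0.6] w 0.0931 q [-1.24  0.35  1.65  0.    1.14 -0.08]
```

View pics/c3.png

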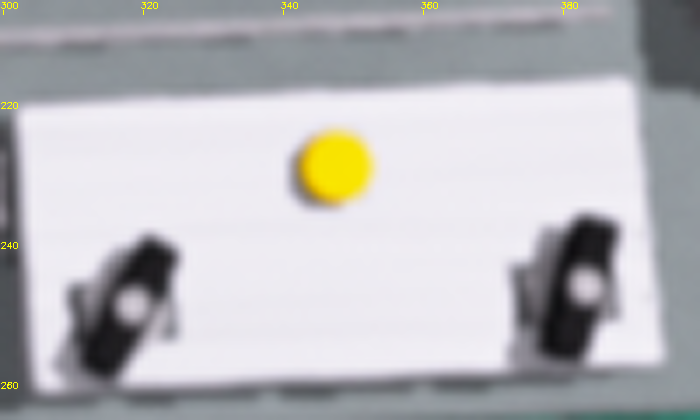

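View pics/c4.png

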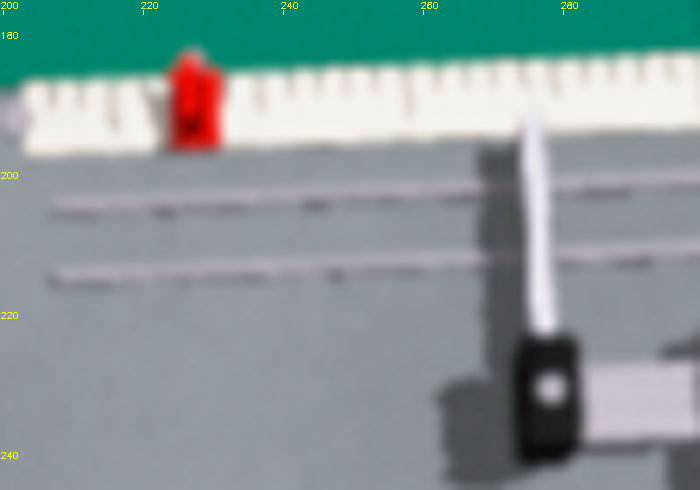

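```bash
python3 - <<'E'
from fit import *; from plan import *
p=np.load("p.npy")
for n,a,b,g in (("B",(322.4,239.5),(313.8,257.4),(-62,10,76)),("A",(385.2,236.2),(379.8,255.2),(-62,-130,76))):
    P=unproj(s,*a,.082);Q=unproj(s,*b,.082); d=Q-P
    w=np.arctan2(d[1],d[0]); e=p[2]+np.pi/2
    print(n,(P+Q)/2,np.linalg.norm(d),"wing",w,"j",1.4-((w-e)%np.pi))
    c=g2w(p,g); print(c, "jaw",w-np.pi/2); go([*c[:2],.13],w-np.pi/2)
E
```

```text
B [ 0.48059966 -0.06284411  0.082     ] 0.04306403907436436 wing 2.733746983815223 j 0.347919446995109
[ 0.48093002 -0.06311007  0.076     ] jaw 1.1629506570203265
shift [  88.6 -298.8 -414.9] turn [-2.32  0.    0.  ] n 12.44530674529108 18.559430048388165
shift [  88.6 -298.8 -414.9] turn [ 0.822  0.    -0.   ] n 12.44530674529108 6.573311183353588
A [ 0.49563334 -0.20104409  0.082     ] 0.04312402273397331 wing 2.8743867448253946 j 0.2072796859849375
[ 0.49642006 -0.2022505   0.076     ] jaw 1.303590418030498
shift [  88.6 -165.2 -373.2] turn [-2.461  0.     0.   ] n 10.01493331215906 19.68454813637953
shift [  88.6 -165.2 -373.2] turn [ 0.681  0.    -0.   ] n 10.01493331215906 5.448193095855364
```

```bash
python3 -m inch '[[-0.1,[0,-10,-22],[-0.1,0,0]],[-0.1,[0,-22,-50],[-0.2,0,0]],[-0.1,[0,-36,-80],[-0.32,0,0]],[-0.1,[0,-48,-110],[-0.44,0,0]],[-0.1,[0,-62,-140],[-0.56,0,0]],[-0.1,[0,-75,-170],[-0.68,0,0]],[-0.1,[0,-88,-200],[-0.8,0,0]],[-0.1,[0,-100,-225],[-0.9,0,0]]]' 20; python3 - <<'E'
from plan import *
stt(); go([.4964,-.2023,.13],1.3036)
E
```

```text
t: 1.22
tool_pos: [0.3882, -0.32, 0.2188]
orientation: [1.49, 1.57, -0.331]
force: [-0.7, -1.3, -0.0]
grip_width: 0.0446
t 1.22 pos [ 0.3882 -0.32    0.2188] jawang -0.25 xax [ 4.e-04 -1.e-04 -1.e+00] F [-0.7 -1.3 -0. ] w 0.0446 q [-0.78  0.27  1.77  0.    1.11 -0.53]
shift [  88.8   75.7 -140.8] turn [-1.554  0.    -0.   ] n 4.3856657196425886 12.432006903939941
shift [  88.8   75.7 -140.8] turn [ 1.588 -0.    -0.   ] n 4.3856657196425886 12.700734892850047
```

```bash
python3 -m inch '[[-0.1,[0,10,-18],[-0.12,0,0]],[-0.1,[0,20,-36],[-0.24,0,0]],[-0.1,[0,30,-54],[-0.36,0,0]],[-0.1,[0,40,-72],[-0.48,0,0]],[-0.1,[0,50,-90],[-0.6,0,0]],[-0.1,[0,59,-108],[-0.72,0,0]],[-0.1,[0,68,-126],[-0.84,0,0]],[-0.1,[0,76,-141],[-0.95,0,0]]]' 20; python3 - <<'E'
from plan import *
stt(); go([.4964,-.2023,.13],1.3036)
E
```

```text
t: 1.88
tool_pos: [0.497, -0.2034, 0.2187]
orientation: [1.215, 1.571, 0.343]
force: [-0.6, 0.5, -0.7]
grip_width: 0.042
t 1.88 pos [ 0.497  -0.2034  0.2187] jawang 0.699 xax [ 1.e-04  0.e+00 -1.e+00] F [-0.6  0.5 -0.7] w 0.042 q [-0.48  0.33  1.69  0.    1.13 -1.17]
shift [88.7  0.2 -1.3] turn [-0.604  0.    -0.   ] n 2.1266468775058143 4.8328750702524355
shift [88.7  0.2 -1.3] turn [ 2.537 -0.    -0.   ] n 2.1266468775058143 20.299866229829018
```

```bash
python3 -m inch '[[-0.1,[10,0,-1.3],[-0.12,0,0]],[-0.1,[25,0,-1.3],[-0.24,0,0]],[-0.1,[45,0,-1.3],[-0.36,0,0]],[-0.1,[60,0,-1.3],[-0.48,0,0]],[-0.1,[75,0,-1.3],[-0.6,0,0]],[-0.1,[88,0,-1.3],[-0.604,0,0]],[-0.1,[88,0,-1.3],[-0.604,0,0]]]' 20; python3 - <<'E'
from plan import *
stt(); go([.4964,-.2023,.0655],1.3036)
s=snapshot("top"); crop(s,300,440,195,285,5,"c5.png")
s=snapshot("side"); crop(s,220,330,100,220,5,"c6.png")
E
```

```text
t: 2.47
tool_pos: [0.4944, -0.2029, 0.1285]
orientation: [2.936, 1.567, 2.662]
force: [-0.1, 0.6, -0.8]
grip_width: 0.0421
t 2.47 pos [ 0.4944 -0.2029  0.1285] jawang 1.297 xax [-0.0032  0.0017 -1.    ] F [-0.1  0.6 -0.8] w 0.0421 q [-0.48  0.44  1.77  0.    0.93 -1.77]
shift [63.   1.1  2. ] turn [-0.006 -0.004 -0.001] n 1.510608950158816 0.05835602660779641
shift [63.   1.1  2. ] turn [ 3.135e+00 -1.000e-03  6.000e-03] n 1.510608950158816 25.0822194424088
```

View pics/c5.png

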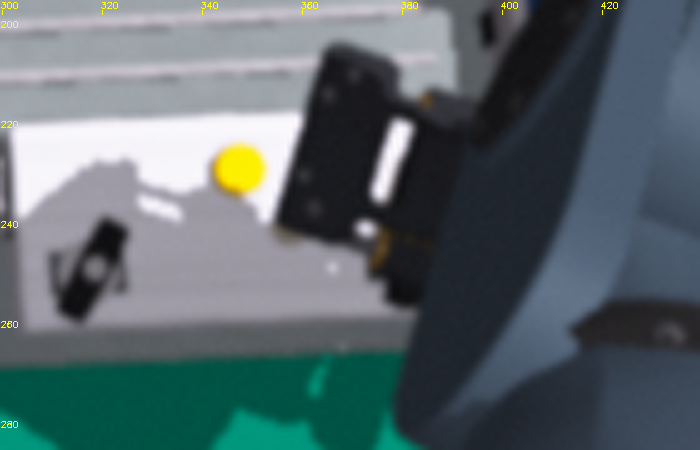

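View pics/c6.png

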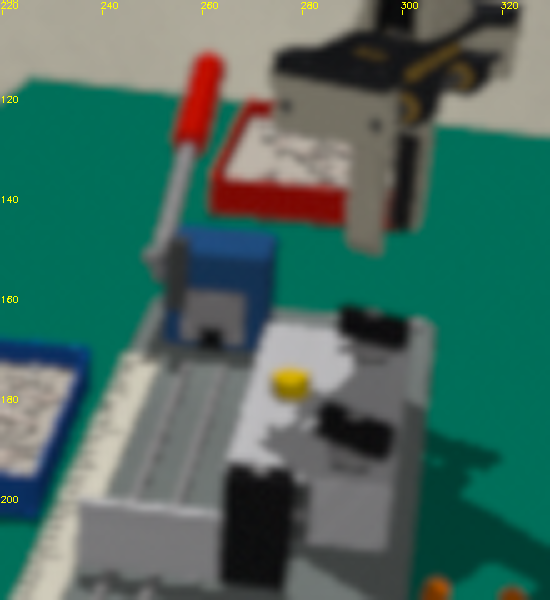

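```bash
python3 - <<'E'
from plan import *
stt(); go([.4964,-.2023,.0655],1.3036)
E
```

```text
t 2.57 pos [ 0.4955 -0.2035  0.1308] jawang 1.296 xax [-3.e-04  2.e-04 -1.e+00] F [0.3 0.1 0.5] w 0.0417 q [-0.48  0.43  1.77  0.    0.94 -1.77]
shift [65.3  1.4  0.5] turn [-0.008 -0.    -0.   ] n 1.5667798837194362 0.061231930624001396
shift [65.3  1.4  0.5] turn [ 3.134e+00 -0.000e+00  1.000e-03] n 1.5667798837194362 25.071576996317862
```

```bash
python3 -m inch '[[-0.1,[12,1,0.5],[0,0,0]],[-0.1,[26,1.4,0.5],[0,0,0]],[-0.1,[40,1.4,0.5],[0,0,0]],[-0.1,[52,1.4,0.5],[0,0,0]],[-0.1,[60,1.4,0.5],[0,0,0]],[-0.1,[64.5,1.4,0.5],[0,0,0]],[-0.1,[64.5,1.4,0.5],[0,0,0]],[-0.1,[64.5,1.4,0.5],[0,0,0]]]' 20; python3 - <<'E'
from plan import *
stt()
E
python3 -m inch '[[-0.5,[0,0,0],[0,0,0]],[-1,[0,0,0],[0,0,0]],[-1,[0,0,0],[0,0,0]],[-1,[0,0,0],[0,0,0]],[-1,[0,0,0],[0,0,0]]]' 15; python3 - <<'E'
from plan import *
stt()
E
```

```text
t: 3.23
tool_pos: [0.4967, -0.2024, 0.0668]
orientation: [-0.146, 1.57, -0.42]
force: [-0.4, 1.2, 1.0]
grip_width: 0.0418
t 3.23 pos [ 0.4967 -0.2024  0.0668] jawang 1.297 xax [ 6.e-04 -3.e-04 -1.e+00] F [-0.4  1.2  1. ] w 0.0418 q [-0.47  0.53  1.81  0.    0.8  -1.77]
t: 3.65
tool_pos: [0.4965, -0.2023, 0.0663]
orientation: [0.005, 1.57, -0.269]
force: [0.3, 1.1, 2.1]
grip_width: 0.0142
t 3.65 pos [ 0.4965 -0.2023  0.0663] jawang 1.297 xax [ 3.e-04 -1.e-04 -1.e+00] F [0.3 1.1 2.1] w 0.0142 q [-0.47  0.53  1.81  0.    0.8  -1.77]
```

```bash
python3 -m inch '[[-1,[0,0,0],[0.1,0,0]],[-1,[0,0,0],[0.22,0,0]],[-1,[0,0,0],[0.34,0,0]],[-1,[0,0,0],[0.46,0,0]],[-1,[0,0,0],[0.58,0,0]],[-1,[0,0,0],[0.7,0,0]],[-1,[0,0,0],[0.8,0,0]],[-1,[0,0,0],[0.85,0,0]]]' 30; python3 - <<'E'
from plan import *
stt(); print(arm.state()["ft_torque"])
E
```

```text
t: 4.32
tool_pos: [0.4963, -0.2024, 0.0663]
orientation: [-0.327, 1.571, -1.457]
force: [0.3, -0.2, 1.4]
grip_width: 0.0138
t 4.32 pos [ 0.4963 -0.2024  0.0663] jawang 0.441 xax [ 0.e+00 -2.e-04 -1.e+00] F [ 0.3 -0.2  1.4] w 0.0138 q [-0.47  0.53  1.81 -0.    0.8  -0.92]
[-0.18821244  0.01860371  0.00444481]
```

```bash
python3 -m inch '[[-1,[0,0,0],[0.08,0,0]],[-1,[0,0,0],[0.16,0,0]],[-1,[0,0,0],[0.22,0,0]],[-1,[0,0,0],[0.26,0,0]],[-1,[0,0,0],[0.29,0,0]],[-1,[0,0,0],[0.29,0,0]]]' 30; python3 - <<'E'
from plan import *
stt(); print(arm.state()["ft_torque"])
E
python3 -m inch '[[-1,[0,0,0],[0.02,0,0]],[-1,[0,0,0],[0.04,0,0]],[-1,[0,0,0],[0.04,0,0]],[-1,[0,0,0],[0.04,0,0]]]' 30; python3 - <<'E'
from plan import *
stt(); print(arm.state()["ft_torque"])
E
```

```text
t: 4.82
tool_pos: [0.4963, -0.2024, 0.0663]
orientation: [-0.483, 1.571, -1.899]
force: [-1.6, -1.4, 2.7]
grip_width: 0.0139
t 4.82 pos [ 0.4963 -0.2024  0.0663] jawang 0.156 xax [-1.e-04 -2.e-04 -1.e+00] F [-1.6 -1.4  2.7] w 0.0139 q [-0.47  0.53  1.81 -0.    0.8  -0.63]
[-0.1600931   0.19185927 -0.01227902]
t: 5.15
tool_pos: [0.4963, -0.2024, 0.0663]
orientation: [-0.079, 1.571, -1.533]
force: [-2.8, -1.0, 5.2]
grip_width: 0.0136
t 5.15 pos [ 0.4963 -0.2024  0.0663] jawang 0.117 xax [ 0.e+00 -2.e-04 -1.e+00] F [-2.8 -1.   5.2] w 0.0136 q [-0.47  0.53  1.81 -0.    0.8  -0.59]
[-0.31658093  0.41902699 -0.01363054]
```

```bash
for i in 1; do python3 -m inch '[[-1,[0,0,0],[0.02,0,0]],[-1,[0,0,0],[0.02,0,0]],[-1,[0,0,0],[0.02,0,0]]]' 30; python3 - <<'E'
from plan import *
stt(); print(arm.state()["ft_torque"],arm.state()["joint_efforts"][5])
E
python3 -m inch '[[-1,[0,0,0],[0.03,0,0]],[-1,[0,0,0],[0.03,0,0]],[-1,[0,0,0],[0.03,0,0]]]' 30; python3 - <<'E'
from plan import *
stt(); print(arm.state()["ft_torque"],arm.state()["joint_efforts"][5])
E
done
```

```text
t: 5.4
tool_pos: [0.4963, -0.2024, 0.0663]
orientation: [-0.274, 1.571, -1.748]
force: [-2.4, -1.6, 6.4]
grip_width: 0.0137
t 5.4 pos [ 0.4963 -0.2024  0.0663] jawang 0.097 xax [-0.e+00 -2.e-04 -1.e+00] F [-2.4 -1.6  6.4] w 0.0137 q [-0.47  0.53  1.81 -0.    0.8  -0.57]
[-0.31593967  0.42211837 -0.03036009] 0.06542530842125416
t: 5.65
tool_pos: [0.4963, -0.2024, 0.0663]
orientation: [-0.296, 1.57, -1.799]
force: [-2.7, -1.9, 5.2]
grip_width: 0.0137
t 5.65 pos [ 0.4963 -0.2024  0.0663] jawang 0.068 xax [-1.e-04 -3.e-04 -1.e+00] F [-2.7 -1.9  5.2] w 0.0137 q [-0.47  0.53  1.81 -0.    0.8  -0.54]
[-0.27082314  0.40179119  0.27274568] 0.40493116714060307
```

```bash
python3 -m inch '[[-0.1,[0,0,0],[0,0,0]],[-0.1,[0,0,0],[0,0,0]],[-0.1,[0,0,0],[0,0,0]],[-0.1,[-15,0,0],[0,0,0]],[-0.1,[-35,0,0],[0,0,0]],[-0.1,[-55,0,0],[0,0,0]],[-0.1,[-65,0,0],[0,0,0]]]' 30; python3 - <<'E'
from plan import *
stt(); go([.4809,-.0631,.131],1.163)
s=snapshot("top"); crop(s,300,440,195,285,5,"c7.png")
E
```

```text
t: 6.23
tool_pos: [0.497, -0.2025, 0.133]
orientation: [1.12, 1.569, -0.383]
force: [-0.4, -0.5, 0.9]
grip_width: 0.0415
t 6.23 pos [ 0.497  -0.2025  0.133 ] jawang 0.067 xax [ 2.e-03 -8.e-04 -1.e+00] F [-0.4 -0.5  0.9] w 0.0415 q [-0.47  0.43  1.77  0.    0.94 -0.54]
shift [   1.9   -6.8 -140.2] turn [-1.096e+00  2.000e-03 -1.000e-03] n 3.3651837636041315 8.767267680843187
shift [   1.9   -6.8 -140.2] turn [ 2.046e+00 -1.000e-03 -2.000e-03] n 3.3651837636041315 16.365494718549826
```

```bash
python3 -m inch '[[-0.1,[0,-1,-15],[-0.12,0,0]],[-0.1,[0,-2,-35],[-0.24,0,0]],[-0.1,[0,-3,-58],[-0.36,0,0]],[-0.1,[0,-4,-80],[-0.48,0,0]],[-0.1,[0,-5,-100],[-0.6,0,0]],[-0.1,[0,-6,-120],[-0.72,0,0]],[-0.1,[0,-6.8,-133],[-0.84,0,0]],[-0.1,[0,-6.8,-140],[-0.96,0,0]]]' 30; python3 -m inch '[[-0.1,[0,0,0],[-0.1,0,0]],[-0.1,[0,0,0],[-0.136,0,0]],[-0.1,[0,0,0],[-0.136,0,0]],[-0.1,[0,0,0],[-0.136,0,0]]]'; python3 - <<'E'
from plan import *
stt(); go([.4809,-.0631,.0655],1.163)
s=snapshot("top"); crop(s,290,430,195,285,5,"c8.png")
s=snapshot("side"); crop(s,220,330,100,220,5,"c9.png")
E
```

```text
t: 6.95
tool_pos: [0.4795, -0.0615, 0.1302]
orientation: [-3.032, 1.569, 2.715]
force: [0.5, -0.2, 0.2]
grip_width: 0.042
t: 7.28
tool_pos: [0.4799, -0.063, 0.1305]
orientation: [-2.99, 1.57, 2.884]
force: [0.6, -0.2, 0.5]
grip_width: 0.042
t 7.28 pos [ 0.4799 -0.063   0.1305] jawang 1.161 xax [-7.e-04  2.e-04 -1.e+00] F [ 0.6 -0.2  0.5] w 0.042 q [-0.23  0.35  1.9   0.    0.89 -1.39]
shift [65.   0.3  1. ] turn [-0.002 -0.001  0.   ] n 1.5593892469182462 0.013590372221284215
shift [65.   0.3  1. ] turn [3.14e+00 0.00e+00 1.00e-03] n 1.5593892469182462 25.12049971694563
```

View pics/c8.png

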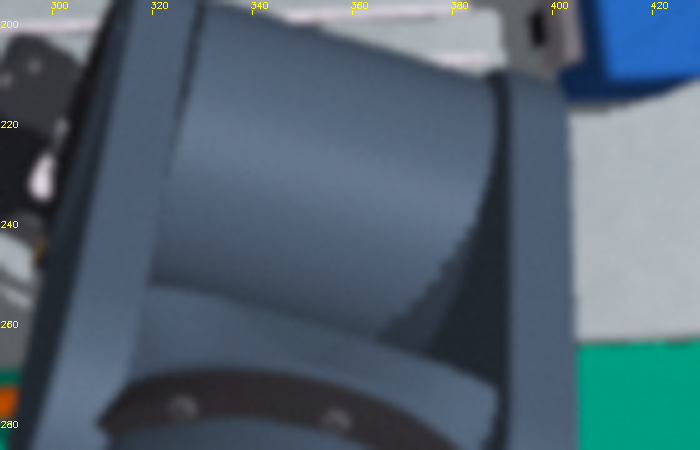

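View pics/c9.png

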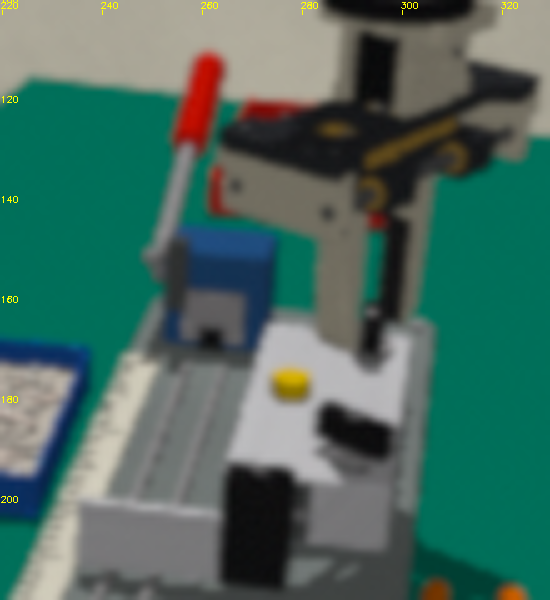

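```bash
python3 -m inch '[[-0.1,[12,0.3,1],[0,0,0]],[-0.1,[26,0.3,1],[0,0,0]],[-0.1,[40,0.3,1],[0,0,0]],[-0.1,[52,0.3,1],[0,0,0]],[-0.1,[60,0.3,1],[0,0,0]],[-0.1,[64,0.3,1],[0,0,0]],[-0.1,[64,0.3,1],[0,0,0]]]' 20; python3 - <<'E'
from plan import *
stt()
E
python3 -m inch '[[-0.5,[0,0,0],[0,0,0]],[-1,[0,0,0],[0,0,0]],[-1,[0,0,0],[0,0,0]],[-1,[0,0,0],[0,0,0]],[-1,[0,0,0],[0,0,0]]]' 15; python3 - <<'E'
from plan import *
stt()
E
```

```text
t: 7.97
tool_pos: [0.4809, -0.0631, 0.0665]
orientation: [-2.951, 1.57, 2.923]
force: [0.3, 0.4, -0.3]
grip_width: 0.0416
t 7.97 pos [ 0.4809 -0.0631  0.0665] jawang 1.162 xax [-1.2e-03  3.0e-04 -1.0e+00] F [ 0.3  0.4 -0.3] w 0.0416 q [-0.23  0.46  1.94 -0.    0.74 -1.39]
t: 8.38
tool_pos: [0.4814, -0.0632, 0.0675]
orientation: [0.09, 1.57, -0.318]
force: [-0.6, -1.4, 2.4]
grip_width: 0.0141
t 8.38 pos [ 0.4814 -0.0632  0.0675] jawang 1.163 xax [ 5.e-04 -2.e-04 -1.e+00] F [-0.6 -1.4  2.4] w 0.0141 q [-0.23  0.46  1.94 -0.    0.74 -1.39]
```

Gripped (14.1 mm). Turn from 1.163 to about 0.1, then probe the stop.

```bash
python3 -m inch '[[-1,[0,0,0],[0.1,0,0]],[-1,[0,0,0],[0.22,0,0]],[-1,[0,0,0],[0.34,0,0]],[-1,[0,0,0],[0.46,0,0]],[-1,[0,0,0],[0.58,0,0]],[-1,[0,0,0],[0.7,0,0]],[-1,[0,0,0],[0.8,0,0]],[-1,[0,0,0],[0.85,0,0]]]' 30; python3 -m inch '[[-1,[0,0,0],[0.06,0,0]],[-1,[0,0,0],[0.12,0,0]],[-1,[0,0,0],[0.16,0,0]],[-1,[0,0,0],[0.18,0,0]],[-1,[0,0,0],[0.18,0,0]]]'; cat > q.py <<'E'
from plan import *
stt(); print(arm.state()["ft_torque"].round(3),arm.state()["joint_efforts"][5].round(3))
E
python3 q.py;  python3 -m inch '[[-1,[0,0,0],[0.02,0,0]],[-1,[0,0,0],[0.04,0,0]],[-1,[0,0,0],[0.04,0,0]],[-1,[0,0,0],[0.04,0,0]]]' >/dev/null; python3 q.py
```

```text
t: 9.05
tool_pos: [0.4811, -0.0634, 0.0674]
orientation: [-0.646, 1.57, -1.909]
force: [-1.9, -2.2, 2.9]
grip_width: 0.0139
t: 9.47
tool_pos: [0.4811, -0.0635, 0.0675]
orientation: [-0.6, 1.57, -2.038]
force: [-3.8, -4.0, 5.5]
grip_width: 0.0137
t 9.47 pos [ 0.4811 -0.0635  0.0675] jawang 0.133 xax [-3.e-04 -5.e-04 -1.e+00] F [-3.8 -4.   5.5] w 0.0137 q [-0.23  0.46  1.94 -0.    0.74 -0.36]
[-0.712  0.598  0.012] 0.45
t 9.8 pos [ 0.4811 -0.0635  0.0674] jawang 0.095 xax [-3.e-04 -7.e-04 -1.e+00] F [-3.4 -3.5  5.8] w 0.0135 q [-0.23  0.46  1.94 -0.    0.74 -0.32]
[-0.734  0.656  0.34 ] 0.404
```

```bash
python3 -m inch '[[-1,[0,0,0],[0.02,0,0]],[-1,[0,0,0],[0.02,0,0]],[-1,[0,0,0],[0.02,0,0]]]' >/dev/null; python3 q.py
python3 -m inch '[[-0.1,[0,0,0],[0,0,0]],[-0.1,[0,0,0],[0,0,0]],[-0.1,[0,0,0],[0,0,0]],[-0.1,[-15,0,0],[0,0,0]],[-0.1,[-35,0,0],[0,0,0]],[-0.1,[-55,0,0],[0,0,0]],[-0.1,[-65,0,0],[0,0,0]]]' 30; python3 - <<'E'
from plan import *
stt(); go([.5304,-.128,.110],.111)
E
```

```text
t 10.05 pos [ 0.4811 -0.0635  0.0675] jawang 0.075 xax [-3.e-04 -8.e-04 -1.e+00] F [-3.5 -4.4  5.6] w 0.0136 q [-0.23  0.46  1.94 -0.    0.74 -0.3 ]
[-0.683  0.652  0.57 ] 0.625
t: 10.63
tool_pos: [0.482, -0.0632, 0.134]
orientation: [1.366, 1.568, -0.132]
force: [-0.1, 0.3, 0.1]
grip_width: 0.0417
t 10.63 pos [ 0.482  -0.0632  0.134 ] jawang 0.073 xax [ 2.3e-03 -3.0e-04 -1.0e+00] F [-0.1  0.3  0.1] w 0.0417 q [-0.23  0.35  1.9   0.    0.89 -0.3 ]
shift [24.1 43.5 68.1] turn [-0.038  0.001 -0.002] n 2.02302607337889 0.30352974231465196
shift [24.1 43.5 68.1] turn [ 3.104e+00 -4.000e-03 -1.000e-03] n 2.02302607337889 24.829781161470077
```

```bash
python3 -m inch '[[-1,[0,10,15],[0,0,0]],[-1,[0,22,34],[0,0,0]],[-1,[0,33,52],[0,0,0]],[-1,[0,43.5,68],[-0.038,0,0]],[-1,[10,43.5,68],[-0.038,0,0]],[-1,[24,43.5,68],[-0.038,0,0]],[-1,[24,43.5,68],[-0.038,0,0]],[-1,[24,43.5,68],[-0.038,0,0]]]' 30; python3 - <<'E'
from plan import *
stt(); go([.5304,-.128,.069],.111)
s=snapshot("side"); crop(s,220,330,100,220,5,"c10.png")
E
```

```text
t: 11.3
tool_pos: [0.5287, -0.1272, 0.1073]
orientation: [-2.053, 1.569, 2.77]
force: [-0.4, 0.3, 1.1]
grip_width: 0.0003
t 11.3 pos [ 0.5287 -0.1272  0.1073] jawang 0.111 xax [-2.1e-03  8.0e-04 -1.0e+00] F [-0.4  0.3  1.1] w 0.0003 q [-0.32  0.48  1.76  0.    0.9  -0.43]
shift [38.3  1.6  1. ] turn [-0.    -0.001  0.002] n 0.9186184681516285 0.018344222385994972
shift [38.3  1.6  1. ] turn [3.141e+00 3.000e-03 2.000e-03] n 0.9186184681516285 25.131881197683608
```

View pics/c10.png

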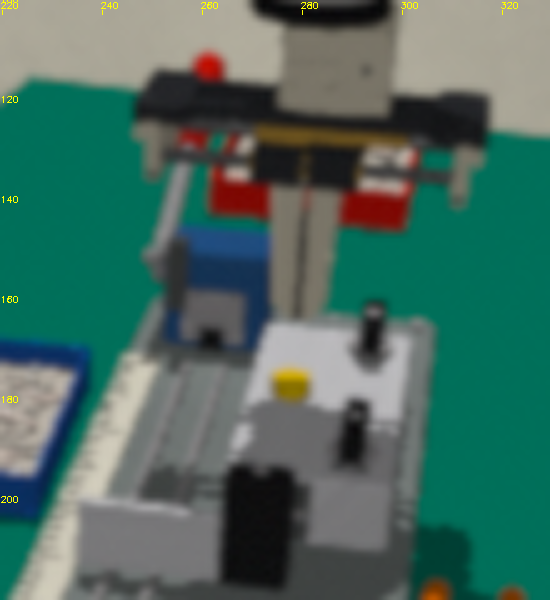

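```bash
python3 -m inch '[[-1,[8,1,1],[0,0,0]],[-1,[18,1.2,1],[0,0,0]],[-1,[28,1.2,1],[0,0,0]],[-1,[34,1.2,1],[0,0,0]],[-1,[38,1.2,1],[0,0,0]],[-1,[38,1.2,1],[0,0,0]]]' >/dev/null; python3 q.py;python3 -m inch '[[-1,[2,0,0],[0,0,0]],[-1,[4,0,0],[0,0,0]],[-1,[6,0,0],[0,0,0]],[-1,[6,0,0],[0,0,0]]]' >/dev/null; python3 q.py; python3 -m inch '[[-1,[1,0,0],[0,0,0]],[-1,[2,0,0],[0,0,0]],[-1,[2,0,0],[0,0,0]],[-1,[2,0,0],[0,0,0]]]' >/dev/null; python3 q.py
```

```text
t 11.85 pos [ 0.5303 -0.1285  0.069 ] jawang 0.111 xax [-1.7e-03  6.0e-04 -1.0e+00] F [-0.4 -0.1 -0.1] w 0.0006 q [-0.32  0.54  1.78  0.    0.82 -0.43]
[-0.016 -0.078  0.026] 0.001
t 12.18 pos [ 0.531  -0.1287  0.0641] jawang 0.111 xax [ 4.e-04 -1.e-04 -1.e+00] F [-0.7 -0.2  0.4] w 0.0008 q [-0.32  0.55  1.78  0.    0.81 -0.43]
[-0.065 -0.097 -0.037] 0.0
t 12.52 pos [ 0.531  -0.1287  0.0622] jawang 0.111 xax [ 3.e-04 -1.e-04 -1.e+00] F [-0.8 -0.8  0.3] w 0.0007 q [-0.32  0.56  1.78  0.    0.8  -0.43]
[-0.069 -0.199 -0.026] -0.0
```

```bash
python3 - <<'E'
from plan import *
s=snapshot("side"); crop(s,230,330,120,210,7,"c11.png")
E
```

```text
(no output)
```

View pics/c11.png

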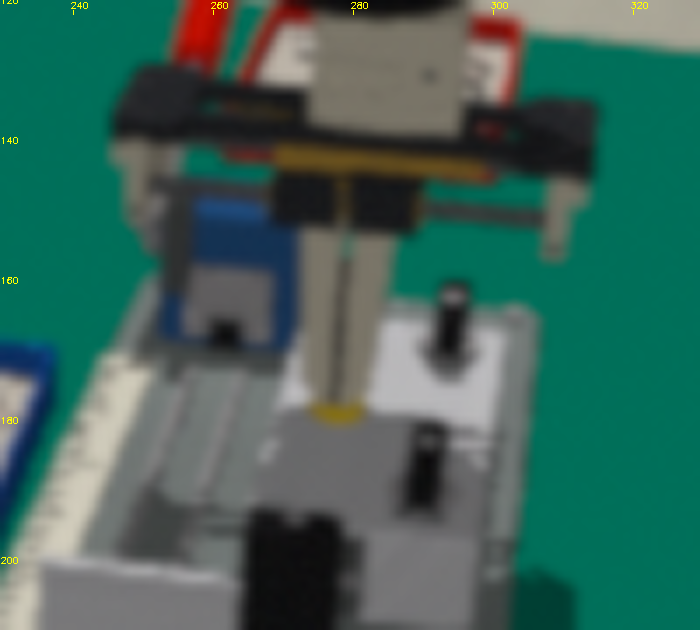

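```bash
python3 -m inch '[[-1,[1,0,0],[0,0,0]],[-1,[2,0,0],[0,0,0]],[-1,[2,0,0],[0,0,0]]]' >/dev/null; python3 q.py; python3 -m inch '[[-1,[1,0,0],[0,0,0]],[-1,[1,0,0],[0,0,0]],[-1,[1,0,0],[0,0,0]]]' >/dev/null; python3 q.py
```

```text
t 12.82 pos [ 0.531  -0.1287  0.0603] jawang 0.111 xax [ 3.e-04 -1.e-04 -1.e+00] F [0.6 0.3 3.8] w 0.0004 q [-0.32  0.56  1.78  0.    0.8  -0.43]
[ 0.    -0.037  0.016] 0.0
t 13.07 pos [ 0.5311 -0.1287  0.0602] jawang 0.111 xax [ 5.e-04 -2.e-04 -1.e+00] F [-4.1  1.3 16. ] w 0.0004 q [-0.32  0.56  1.78 -0.    0.8  -0.43]
[0.167 0.78  0.036] -0.0
```

```bash
python3 -m inch '[[-1,[-8,0,0],[0,0,0]],[-1,[-28,0,0],[0,0,0]],[-1,[-50,0,0],[0,0,0]],[-1,[-70,0,0],[-0.1,0,0]],[-1,[-70,0,0],[-0.22,0,0]],[-1,[-70,0,0],[-0.34,0,0]],[-0.2,[-70,0,0],[-0.46,0,0]],[-0.2,[-70,0,0],[-0.58,0,0]]]' 30 >/dev/null; python3 - <<'E'
from plan import *
stt(); go([.5133,.026,.13],1.682)
s=snapshot("side"); crop(s,230,330,120,210,7,"c12.png")
E
```

```text
t 13.73 pos [ 0.5307 -0.1286  0.1292] jawang 0.697 xax [-2.e-04  1.e-04 -1.e+00] F [-0.1 -0.9  0.4] w 0.0094 q [-0.32  0.45  1.74 -0.    0.94 -1.02]
shift [  -0.8   85.9 -129.7] turn [-0.985 -0.     0.   ] n 3.731342422166062 7.88079131868244
shift [  -0.8   85.9 -129.7] turn [2.156 0.    0.   ] n 3.731342422166062 17.251950112952596
```

View pics/c12.png

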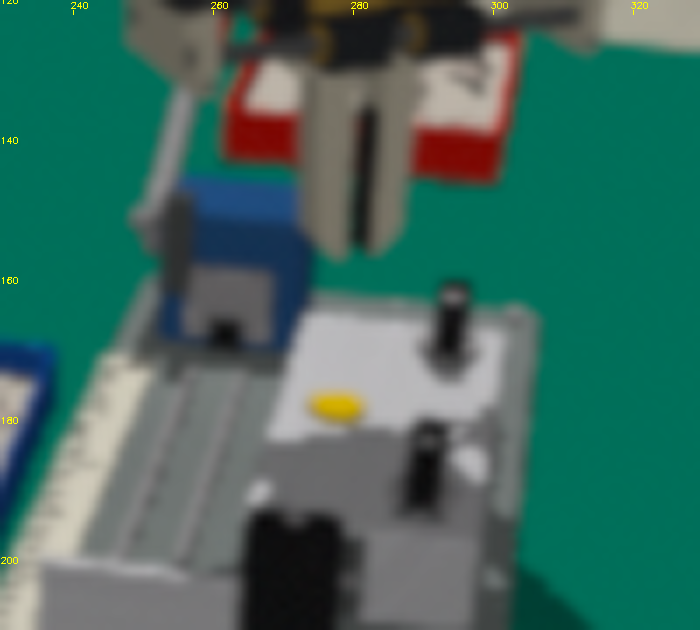

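```bash
python3 -m inch '[[-0.14,[0,12,-18],[-0.12,0,0]],[-0.14,[0,24,-36],[-0.24,0,0]],[-0.14,[0,36,-55],[-0.36,0,0]],[-0.14,[0,50,-76],[-0.48,0,0]],[-0.14,[0,62,-95],[-0.6,0,0]],[-0.14,[0,74,-113],[-0.72,0,0]],[-0.14,[0,83,-125],[-0.84,0,0]],[-0.14,[0,86,-130],[-0.94,0,0]]]' 30 >/dev/null;python3 -m inch '[[-0.14,[0,0,0],[-0.045,0,0]],[-0.14,[0,0,0],[-0.045,0,0]],[-0.14,[0,0,0],[-0.045,0,0]]]' >/dev/null; python3 - <<'E'
from plan import *
stt(); go([.5133,.026,.052],1.682)
s=snapshot("side"); crop(s,205,305,120,210,7,"c13.png")
s=snapshot("top"); crop(s,220,350,175,255,5,"c14.png")
E
```

```text
t 14.7 pos [0.5142 0.0263 0.1291] jawang 1.672 xax [-2.e-04  0.e+00 -1.e+00] F [ 0.3 -0.1  0.1] w 0.0401 q [-0.04  0.4   1.83  0.    0.91 -1.71]
shift [77.1 -0.2 -1. ] turn [-0.01 -0.   -0.  ] n 1.8490223587361798 0.07713311120184638
shift [77.1 -0.2 -1. ] turn [ 3.132 -0.     0.   ] n 1.8490223587361798 25.055617728344828
```

View pics/c13.png

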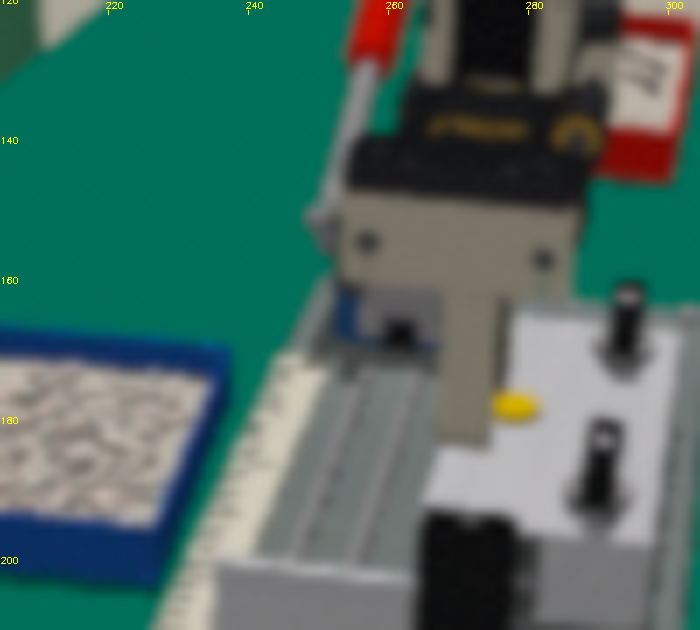

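View pics/c14.png

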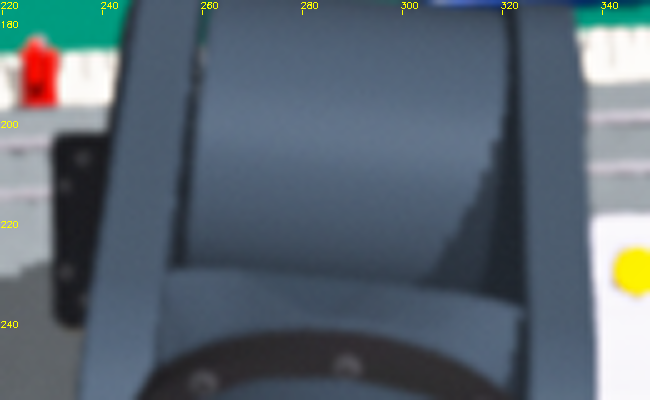

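```bash
python3 -m inch '[[-0.14,[12,-0.2,-1],[-0.01,0,0]],[-0.14,[26,-0.2,-1],[-0.01,0,0]],[-0.14,[40,-0.2,-1],[-0.01,0,0]],[-0.14,[54,-0.2,-1],[-0.01,0,0]],[-0.14,[66,-0.2,-1],[-0.01,0,0]],[-0.14,[74,-0.2,-1],[-0.01,0,0]],[-0.14,[76,-0.2,-1],[-0.01,0,0]],[-0.14,[76,-0.2,-1],[-0.01,0,0]]]' 30 >/dev/null; python3 q.py; python3 -m inch '[[-0.5,[0,0,0],[0,0,0]],[-1,[0,0,0],[0,0,0]],[-1,[0,0,0],[0,0,0]],[-1,[0,0,0],[0,0,0]]]' 50 >/dev/null; python3 q.py
python3 - <<'E'
from plan import *
s=snapshot("side"); crop(s,205,305,120,240,5,"c15.png")
E
```

```text
t 15.47 pos [0.5132 0.0259 0.0529] jawang 1.685 xax [-8.e-04  0.e+00 -1.e+00] F [-0.7 -0.2  0.1] w 0.0399 q [-0.04  0.53  1.87  0.    0.75 -1.73]
[ 0.081 -0.162  0.021] 0.019
t 15.8 pos [0.5136 0.0261 0.0536] jawang 1.686 xax [ 9.e-04  1.e-04 -1.e+00] F [0.1 0.3 3.1] w 0.0197 q [-0.04  0.53  1.87  0.    0.75 -1.73]
[ 0.103 -0.108 -0.213] -0.155
```

View pics/c15.png

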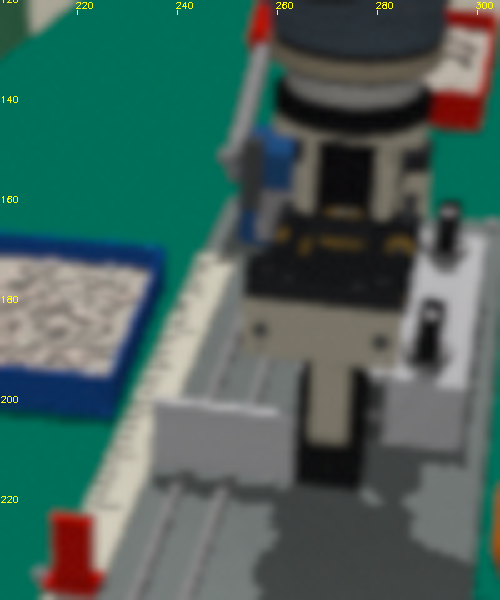

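```bash
python3 - <<'E'
from plan import *
im=cv2.imread("pics/top0.png")[:,:,::-1]; s={"pixels":im}
crop(s,215,240,178,200,20,"d1.png"); crop(s,262,290,185,225,15,"d2.png")
d={"pixels":cv2.imread("pics/side0.png")[:,:,::-1]}
crop(d,205,235,212,245,16,"d3.png")
E
```

```text
(no output)
```

View pics/d1.png

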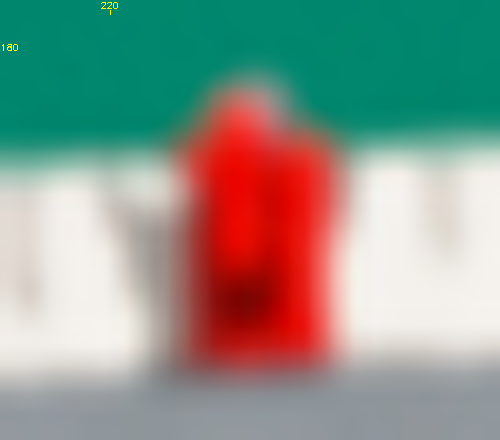

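View pics/d2.png

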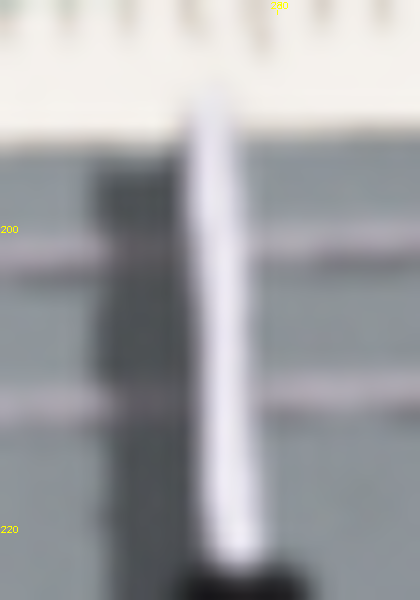

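View pics/d3.png

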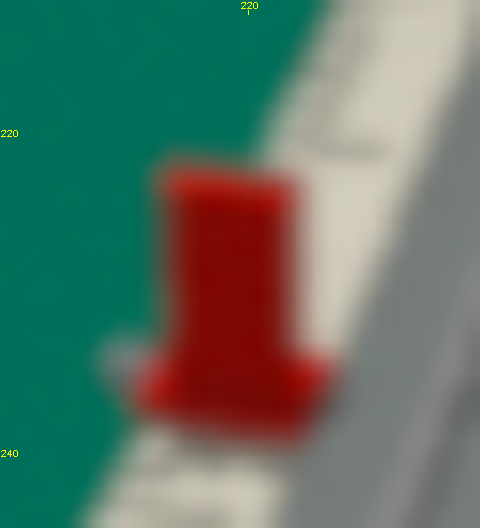

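```bash
python3 - <<'E'
from fit import *
p=np.load("p.npy")
import scipy.optimize as so
def inv(u,x,z): return so.brentq(lambda y:proj(s,g2w(p,(x,y,z)))[0]-u,0,300)
def invd(v,x,z): return so.brentq(lambda y:proj(d,g2w(p,(x,y,z)))[1]-v,0,300)
print("fin top",inv(226.5,88,56),"foot",[inv(227.5,88,z) for z in (17,22,26)])
# plate centre line at several rows, top z60
for X,Y in ((210,120),(216,200),(222,300),(232,440),(238,540)):
    u,v=262+X/15-.5,185+Y/15-.5
    f=so.fsolve(lambda g:proj(s,g2w(p,(g[0],g[1],60)))-[u,v],[50,95]); print(u,v,f)
# side: fin top rear/front edges, foot lower front edge
for v in (212+160/16-.5,212+178/16-.5,212+196/16-.5): print("side fin top",v,invd(v,88,56))
for v in (212+432/16-.5,): print("foot front low +9",[invd(v,88,z) for z in (14,)])
for y in (95,): print(proj(d,g2w(p,(74,92,60))),proj(d,g2w(p,(74,98,60))),proj(d,g2w(p,(0,98,60))),proj(d,g2w(p,(74,98,20))))
E
python3 - <<'E'
import sys; sys.path.insert(0,'.')
from plan import *
d={"pixels":cv2.imread("pics/side0.png")[:,:,::-1]}
crop(d,228,278,190,225,14,"d4.png")
E
```

```text
fin top 205.20116757374024 foot [205.6530468297567, 205.30211491493054, 205.0213693830697]
275.5 192.5 [69.26711292 94.32064722]
275.9 197.83333333333334 [56.92856266 94.07975643]
276.3 204.5 [41.60713009 94.00548468]
276.96666666666664 213.83333333333334 [20.31511953 93.66336633]
277.3666666666667 220.5 [ 5.23361267 93.59103865]
side fin top 221.5 203.42265051790494
side fin top 222.625 208.30298494737153
side fin top 223.75 213.13498905162274
foot front low +9 [213.33384739917324]
[235.70883877 197.82429136] [235.21968369 198.94098834] [263.47432249 202.20649008] [235.0811448  212.05730639]
```

```bash
ls pics | tail -3
```

```text
d4.png
side0.png
top0.png
```

View pics/d4.png

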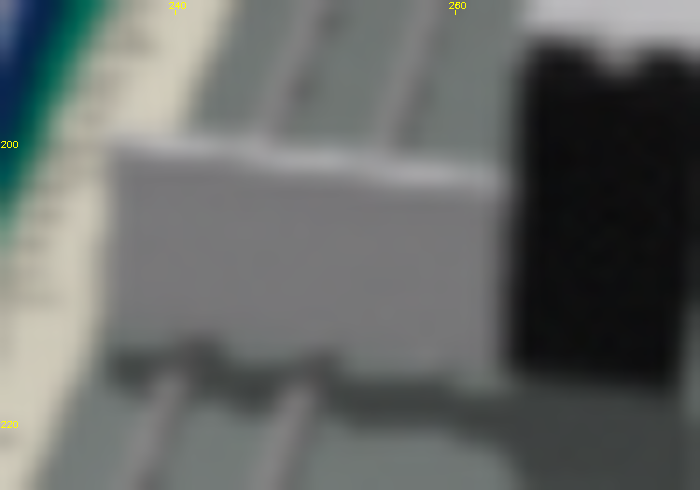

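```bash
python3 -m inch '[[-1,[0,8,0],[0,0,0]],[-1,[0,18,0],[0,0,0]],[-1,[0,30,0],[0,0,0]],[-1,[0,44,0],[0,0,0]],[-1,[0,58,0],[0,0,0]],[-1,[0,72,0],[0,0,0]],[-1,[0,85,0],[0,0,0]],[-1,[0,90,0],[0,0,0]]]' 55 >/dev/null; python3 q.py; python3 -m inch '[[-1,[0,5,0],[0,0,0]],[-1,[0,10,0],[0,0,0]],[-1,[0,10,0],[0,0,0]],[-1,[0,10,0],[0,0,0]]]' >/dev/null; python3 q.py
python3 - <<'E'
from plan import *
s=snapshot("side"); crop(s,200,290,180,265,8,"e1.png"); cv2.imwrite("pics/side_e.png",s["pixels"][:,:,::-1])
s=snapshot("top"); crop(s,190,320,165,255,5,"e2.png"); cv2.imwrite("pics/top_e.png",s["pixels"][:,:,::-1])
E
```

```text
t 16.62 pos [0.5037 0.116  0.0536] jawang 1.687 xax [ 2.e-03 -6.e-04 -1.e+00] F [ 2.5 -7.3  4. ] w 0.0198 q [ 0.14  0.53  1.86 -0.    0.75 -1.55]
[-1.004 -0.511 -0.142] -0.106
t 16.95 pos [0.5027 0.125  0.0536] jawang 1.686 xax [ 1.9e-03 -6.0e-04 -1.0e+00] F [ 2.9 -7.1  2.7] w 0.0198 q [ 0.15  0.53  1.86 -0.    0.75 -1.53]
[-0.84 -0.45 -0.18] -0.154
```

View pics/e1.png

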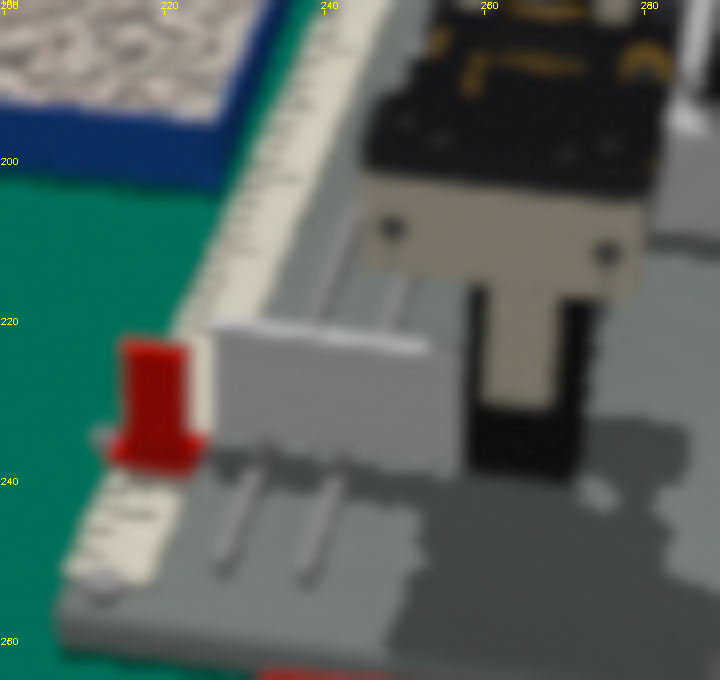

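View pics/e2.png

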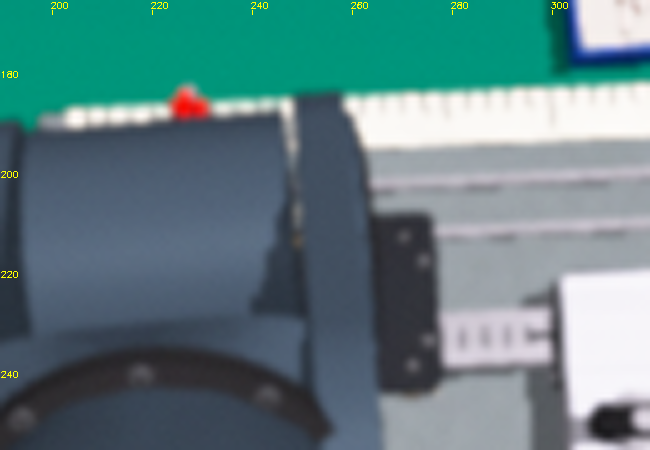

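```bash
python3 - <<'E'
from plan import *
d={"pixels":cv2.imread("pics/side_e.png")[:,:,::-1]}
crop(d,210,260,214,244,16,"e3.png")
E
```

```text
(no output)
```

View pics/e3.png

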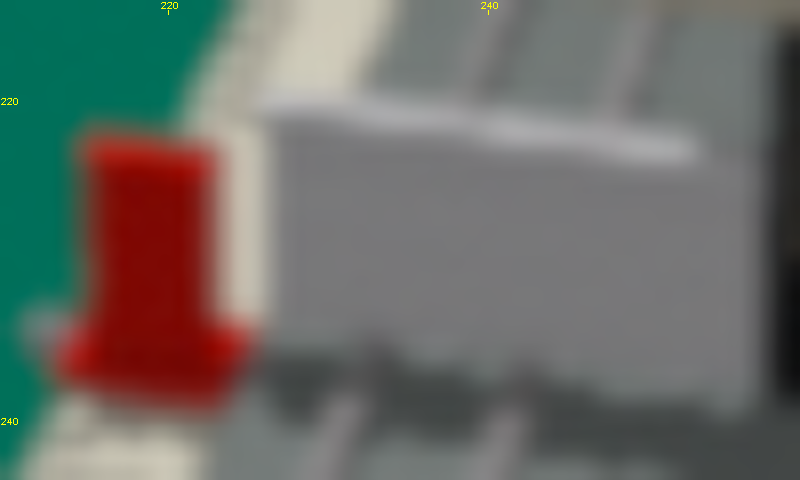

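```bash
cat > meas.py <<'E'
from fit import *
import scipy.optimize as so, sys
def run(fn,v0=216,v1=230,cols=(229,250)):
    p=np.load("p.npy")
    im=cv2.imread(fn)[:,:,::-1].astype(float)
    def solve(u,v,z): return so.fsolve(lambda g:proj(d,g2w(p,(g[0],g[1],z)))-[u,v],[60,200])
    def peak(prof,v0):
        i=int(np.argmax(prof)); 
        if i in(0,len(prof)-1): return None
        a,b,c=prof[i-1:i+2]; return v0+i+.5*(a-c)/(a-2*b+c)
    r=[]
    for u in range(215,223):
        k=peak(im[217:230,u,0]-0.0*im[217:230,u,1],217)
        if k: g=solve(u,k,56); r.append((u,k,*g))
    print("fin",np.round(r,2).tolist()); F=np.median([x[3] for x in r])
    q=[]
    for u in range(*cols):
        k=peak(im[v0:v1,u].mean(1),v0)
        if k: g=solve(u,k,60); q.append((u,k,*g))
    print("plate",np.round(q,1).tolist()); P=np.median([x[3] for x in q])
    # shaded front edges: steepest drop
    print("median fin",F,"plate",P,"diff",F-P)
run(sys.argv[1])
E
python3 meas.py pics/side_e.png
```

```text
fin [[215.0, 223.1, 97.33, 212.48], [216.0, 223.13, 95.03, 212.08], [217.0, 223.18, 92.71, 211.77], [218.0, 223.21, 90.41, 211.37], [219.0, 223.3, 88.05, 211.2], [220.0, 223.46, 85.61, 211.34], [221.0, 223.62, 83.17, 211.5], [222.0, 223.59, 80.94, 210.84]]
plate [[229.0, 217.1, 70.0, 186.1], [233.0, 220.5, 57.5, 198.3], [234.0, 220.7, 55.0, 198.7], [235.0, 220.8, 52.7, 198.5], [236.0, 220.8, 50.4, 198.2], [237.0, 220.9, 48.1, 197.8], [238.0, 220.9, 45.7, 197.5], [239.0, 221.1, 43.2, 197.9], [240.0, 221.4, 40.7, 198.6], [241.0, 221.6, 38.3, 198.6], [242.0, 221.7, 35.9, 198.7], [243.0, 221.8, 33.6, 198.6], [244.0, 221.9, 31.3, 198.3], [245.0, 221.9, 28.9, 198.0], [246.0, 222.0, 26.6, 197.8], [247.0, 222.1, 24.3, 197.6], [248.0, 222.3, 21.8, 198.2], [249.0, 222.6, 19.3, 198.8]]
median fin 211.4365275043476 plate 198.23327405786267 diff 13.203253446484922
```

```bash
python3 -m inch '[[-1,[0,4,0],[0,0,0]],[-1,[0,8,0],[0,0,0]],[-1,[0,11,0],[0,0,0]],[-1,[0,11,0],[0,0,0]],[-1,[0,11,0],[0,0,0]],[-1,[0,11,0],[0,0,0]]]' >/dev/null; python3 q.py
python3 - <<'E'
from plan import *
im=0
for i in range(4):
    s=snapshot("side"); im=im+s["pixels"].astype(float)/4
s["pixels"]=np.clip(im+.5,0,255).astype(np.uint8)
crop(s,205,255,214,244,16,"f1.png"); cv2.imwrite("pics/side_f.png",s["pixels"][:,:,::-1])
E
python3 meas.py pics/side_f.png
```

```text
t 17.65 pos [0.5015 0.1357 0.0536] jawang 1.686 xax [ 2.1e-03 -6.0e-04 -1.0e+00] F [ 2.9 -6.6  3.1] w 0.0197 q [ 0.18  0.53  1.86 -0.    0.75 -1.51]
[-0.884 -0.539 -0.202] -0.169
fin [[215.0, 223.1, 97.33, 212.48], [216.0, 223.14, 95.02, 212.12], [217.0, 223.18, 92.71, 211.75], [218.0, 223.23, 90.39, 211.44], [219.0, 223.31, 88.03, 211.26], [220.0, 223.46, 85.61, 211.34], [221.0, 223.62, 83.17, 211.5], [222.0, 223.59, 80.94, 210.84]]
plate [[229.0, 217.8, 69.3, 189.2], [234.0, 223.1, 52.8, 208.6], [235.0, 223.3, 50.4, 208.8], [236.0, 223.4, 48.0, 208.9], [237.0, 223.6, 45.7, 209.0], [238.0, 223.8, 43.3, 209.2], [239.0, 223.9, 40.9, 209.2], [240.0, 224.0, 38.6, 209.0], [241.0, 224.0, 36.3, 208.7], [242.0, 224.1, 33.9, 208.7], [243.0, 224.4, 31.5, 209.1], [244.0, 224.5, 29.1, 209.2], [245.0, 224.6, 26.8, 209.2], [246.0, 224.7, 24.5, 208.9], [247.0, 224.8, 22.2, 208.8], [248.0, 225.0, 19.8, 209.0], [249.0, 225.1, 17.4, 209.0]]
median fin 211.4712358974179 plate 208.9604759752757 diff 2.5107599221421992
```

View pics/f1.png

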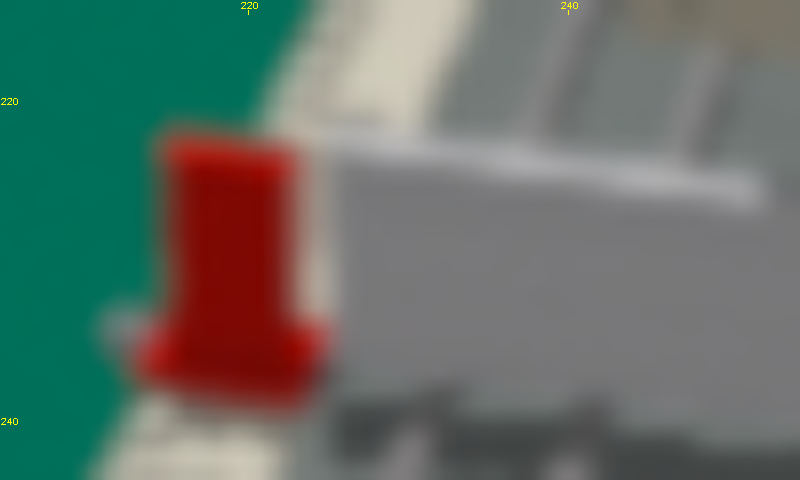

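```bash
cat > meas2.py <<'E'
from fit import *
from scipy.special import erf
import sys
p=np.load("p.npy"); im=cv2.imread(sys.argv[1])[:,:,::-1].astype(float)
def edges(x,y,z): return proj(d,g2w(p,(x,y,z)))
def fitcol(prof,v,w,fixed_sigma=None):
    S=lambda t,s:.5*(1+erf(t/np.sqrt(2)/s))
    def m(q): a,b,c,v0,sg=q; return a+(b-a)*S(v-v0,sg)+(c-b)*S(v-v0-w,sg)
    i=np.argmax(prof)
    r=least_squares(lambda q:m(q)-prof,[prof[0],prof[i]+20,prof[-1],v[i]-w/2,.8],bounds=([0,0,0,v[0],.3],[255,400,255,v[-1],1.6]))
    return r.x,np.sqrt(np.mean(r.fun**2))
def ysolve(u,v,z):
    import scipy.optimize as so
    return so.fsolve(lambda g:proj(d,g2w(p,(g[0],g[1],z)))-[u,v],[60,205])
for name,z,cols,ch,(va,vb) in (("fin",56,range(217,222),lambda c:c[:,0],(217,230)),("plate",60,range(233,249),lambda c:c.mean(1),None)) if False else (("fin",56,range(217,222),lambda c:c[:,0],(217,230)),("plate",60,range(233,249),lambda c:c.mean(1),(0,0))):
    out=[]
    for u in cols:
        if name=="plate":
            k=int(np.argmax(im[219:228,u].mean(1)))+219; va,vb=k-4,k+6
        v=np.arange(va,vb).astype(float)
        # band width along the column for 6 mm in y
        import scipy.optimize as so
        g=ysolve(u,(va+vb)/2,z)
        gx=lambda y: so.brentq(lambda x:proj(d,g2w(p,(x,y,z)))[0]-u,-50,200)
        w=proj(d,g2w(p,(gx(208),208,z)))[1]-proj(d,g2w(p,(gx(202),202,z)))[1]
        q,e=fitcol(ch(im[va:vb,u]),v,w)
        y=ysolve(u,q[3]+w/2,z); out.append((u,q[3]+w/2,q[4],e,y[0],y[1]))
    o=np.array(out); print(name,w.round(2)); print(o[:, [0,1,2,3,5]].round(2).tolist()); print("median y",np.median(o[:,5]))
E
python3 meas2.py pics/side_f.png; python3 meas2.py pics/side_e.png | grep median
```

```text
fin 1.46
[[217.0, 222.52, 0.94, 2.65, 209.06], [218.0, 222.58, 0.93, 1.81, 208.81], [219.0, 222.67, 0.94, 1.29, 208.66], [220.0, 222.67, 1.23, 1.42, 208.13], [221.0, 221.69, 1.6, 9.0, 203.61]]
median y 208.65562941558792
plate 1.47
[[233.0, 223.07, 0.71, 0.98, 208.92], [234.0, 223.16, 0.86, 0.2, 208.79], [235.0, 223.33, 0.91, 0.42, 208.94], [236.0, 223.43, 0.93, 0.9, 208.84], [237.0, 223.55, 0.89, 1.44, 208.83], [238.0, 223.77, 0.75, 0.92, 209.21], [239.0, 223.82, 0.73, 0.89, 208.9], [240.0, 223.85, 0.8, 1.0, 208.5], [241.0, 224.0, 0.82, 0.73, 208.59], [242.0, 224.17, 0.87, 0.32, 208.78], [243.0, 224.37, 0.91, 0.56, 209.06], [244.0, 224.47, 0.89, 0.88, 208.95], [245.0, 224.55, 0.89, 1.2, 208.78], [246.0, 224.64, 0.88, 1.55, 208.62], [247.0, 224.81, 0.75, 0.86, 208.82], [248.0, 225.01, 0.66, 1.5, 209.11]]
median y 208.83604232227054
median y 208.60450897254958
median y 198.13261303112319
```

```bash
cat > meas3.py <<'E'
from fit import *
import sys, scipy.optimize as so
from scipy.special import erf
p=np.load("p.npy"); im=cv2.imread(sys.argv[1])[:,:,::-1].astype(float)
S=lambda t,s:.5*(1+erf(t/np.sqrt(2)/s))
print(im[217:230,218].astype(int).tolist())
ve=np.arange(217,229).astype(float)
for u in range(215,222):
  res_=[]
  for c,ab in ((1,None),(2,None)):
    pr=im[217:229,u,c]
    r=least_squares(lambda q:q[0]+(q[1]-q[0])*S(ve-q[2],q[3])-pr,[pr[0],pr[-1],221.8,.9])
    g=so.fsolve(lambda g:proj(d,g2w(p,(g[0],g[1],56)))-[u,r.x[2]],[88,205])
    res_+= [r.x[2].round(2),r.x[3].round(2),np.sqrt(np.mean(r.fun**2)).round(2),(g[1]+3).round(2)]
  # joint RGB band fit, common v0, sigma
  w=1.46; P=im[217:229,u]
  def f(q):
    a,b,c=q[:3],q[3:6],q[6:9]; return np.ravel(a+np.outer(S(ve-q[9],q[10]),b-a)+np.outer(S(ve-q[9]-w,q[10]),c-b)-P)
  r=least_squares(f,np.r_[P[0],P[6],P[-1],221.8,.9])
  g=so.fsolve(lambda g:proj(d,g2w(p,(g[0],g[1],56)))-[u,r.x[9]+w/2],[88,205])
  print(u,res_,"joint",r.x[9:].round(2),r.x[3:6].round(0),np.sqrt(np.mean(r.fun**2)).round(2),"y",g[1].round(2))
E
python3 meas3.py pics/side_f.png
```

```text
[[0, 111, 89], [0, 111, 90], [0, 111, 90], [0, 111, 89], [42, 104, 83], [115, 82, 64], [163, 41, 29], [145, 12, 4], [128, 8, 4], [127, 9, 3], [127, 9, 4], [126, 9, 3], [126, 9, 3]]
215 [np.float64(222.09), np.float64(0.94), np.float64(0.45), np.float64(211.35), np.float64(222.08), np.float64(0.87), np.float64(0.41), np.float64(211.33)] joint [221.74   0.93] [179.  75.  59.] 1.53 y 209.92
216 [np.float64(222.27), np.float64(0.91), np.float64(0.55), np.float64(211.57), np.float64(222.24), np.float64(0.87), np.float64(0.7), np.float64(211.45)] joint [221.73   0.93] [219.  58.  43.] 2.62 y 209.37
217 [np.float64(222.47), np.float64(0.94), np.float64(1.11), np.float64(211.87), np.float64(222.45), np.float64(0.9), np.float64(1.17), np.float64(211.81)] joint [221.75   0.89] [216.  60.  44.] 2.78 y 208.91
218 [np.float64(222.54), np.float64(0.93), np.float64(0.97), np.float64(211.63), np.float64(222.49), np.float64(0.91), np.float64(1.22), np.float64(211.44)] joint [221.81   0.87] [213.  59.  43.] 2.47 y 208.65
219 [np.float64(222.68), np.float64(0.9), np.float64(0.81), np.float64(211.71), np.float64(222.66), np.float64(0.85), np.float64(1.09), np.float64(211.63)] joint [221.88   0.86] [209.  65.  49.] 2.61 y 208.4
220 [np.float64(222.91), np.float64(0.8), np.float64(1.26), np.float64(212.12), np.float64(222.92), np.float64(0.73), np.float64(1.48), np.float64(212.16)] joint [221.6    0.97] [190. 109.  90.] 3.96 y 206.76
221 [np.float64(223.0), np.float64(0.65), np.float64(6.26), np.float64(211.97), np.float64(223.04), np.float64(0.56), np.float64(7.07), np.float64(212.13)] joint [220.69   1.49] [219. 252. 230.] 6.99 y 202.48
```

```bash
cat > meas4.py <<'E'
from fit import *
import sys, scipy.optimize as so
from scipy.special import erf
p=np.load("p.npy"); im0=cv2.imread(sys.argv[1])[:,:,::-1].astype(float)
S=lambda t,s:.5*(1+erf(t/np.sqrt(2)/s)); w=1.46
for gam in (1,2.2):
  im=255*(im0/255)**gam
  for name,cols,z in (("fin",range(215,221),56),("plate",range(233,249,2),60)):
    o=[]
    for u in cols:
      k=219+int(np.argmax(im0[219:228,u,0])); 
      ve=np.arange(k-5,k+6).astype(float); P=im[k-5:k+6,u]
      def f(q,full=False):
        v0,sg=q; A=np.c_[1-S(ve-v0,sg),S(ve-v0,sg)-S(ve-v0-w,sg),S(ve-v0-w,sg)]
        X=np.array([so.nnls(A,P[:,c])[0] for c in range(3)]).T
        return (X if full else np.ravel(A@X-P))
      r=least_squares(f,[k-.8,.9],bounds=([k-4,.4],[k+3,1.5]))
      g=so.fsolve(lambda g:proj(d,g2w(p,(g[0],g[1],z)))-[u,r.x[0]+w/2],[60,205])
      o.append((u,r.x[0]+w/2,r.x[1],np.sqrt(np.mean(r.fun**2)),g[1])); X=f(r.x,True)
      if name=="fin" and u==218: print(X.round(0))
    print(gam,name,np.round(o,2).tolist())
E
python3 meas4.py pics/side_f.png
```

```text
[[  0. 112.  91.]
 [213.  59.  42.]
 [127.   7.   2.]]
1 fin [[215.0, 222.48, 0.92, 1.6, 209.94], [216.0, 222.47, 0.93, 2.73, 209.39], [217.0, 222.48, 0.88, 2.9, 208.92], [218.0, 222.54, 0.87, 2.56, 208.66], [219.0, 222.61, 0.86, 2.72, 208.41], [220.0, 222.35, 0.97, 4.09, 206.83]]
1 plate [[233.0, 223.1, 0.67, 2.83, 209.06], [235.0, 223.33, 0.91, 0.47, 208.94], [237.0, 223.52, 0.94, 1.89, 208.69], [239.0, 223.84, 0.71, 1.27, 208.96], [241.0, 223.97, 0.86, 1.75, 208.47], [243.0, 224.37, 0.91, 0.6, 209.06], [245.0, 224.54, 0.9, 1.2, 208.76], [247.0, 224.8, 0.77, 1.05, 208.78]]
[[  0.  40.  24.]
 [118.   0.   0.]
 [ 55.   0.   0.]]
2.2 fin [[215.0, 222.81, 0.68, 0.8, 211.29], [216.0, 222.83, 0.69, 1.11, 210.86], [217.0, 222.86, 0.65, 1.18, 210.46], [218.0, 222.91, 0.67, 1.12, 210.15], [219.0, 223.01, 0.7, 0.71, 210.05], [220.0, 223.13, 0.82, 1.21, 210.03]]
2.2 plate [[233.0, 223.09, 0.62, 2.69, 209.0], [235.0, 223.33, 0.85, 0.4, 208.95], [237.0, 223.53, 0.86, 1.97, 208.73], [239.0, 223.85, 0.65, 1.2, 208.99], [241.0, 223.99, 0.77, 1.63, 208.55], [243.0, 224.37, 0.85, 0.56, 209.08], [245.0, 224.56, 0.82, 1.32, 208.84], [247.0, 224.8, 0.71, 1.22, 208.77]]
```

```bash
python3 -m inch '[[-1,[0,0.7,0],[0,0,0]],[-1,[0,1.3,0],[0,0,0]],[-1,[0,1.3,0],[0,0,0]],[-1,[0,1.3,0],[0,0,0]]]' >/dev/null; python3 q.py
python3 - <<'E'
import cv2
im=cv2.imread("pics/top0.png")[:,:,::-1]
for v in range(182,197): print(v,[tuple(int(a) for a in x) for x in im[v,221:234]])
for v in (193,195): print(v,[tuple(int(a) for a in x) for x in im[v,270:282]])
E
```

```text
t 18.68 pos [0.5014 0.1369 0.0536] jawang 1.686 xax [ 2.e-03 -6.e-04 -1.e+00] F [ 2.7 -6.8  3.3] w 0.0196 q [ 0.18  0.53  1.86 -0.    0.75 -1.51]
[-0.865 -0.484 -0.123] -0.162
182 [(0, 134, 109), (0, 135, 109), (0, 134, 109), (0, 133, 108), (67, 128, 107), (127, 125, 109), (144, 135, 125), (117, 144, 134), (58, 138, 121), (0, 135, 112), (0, 135, 109), (0, 135, 109), (0, 135, 110)]
183 [(0, 134, 109), (0, 134, 108), (0, 134, 109), (40, 128, 103), (128, 110, 89), (202, 91, 79), (215, 106, 101), (173, 130, 129), (97, 131, 120), (35, 131, 108), (0, 132, 108), (0, 135, 110), (0, 134, 110)]
184 [(0, 136, 112), (7, 134, 111), (41, 126, 101), (100, 111, 89), (172, 82, 64), (229, 52, 42), (235, 63, 60), (200, 94, 94), (153, 104, 96), (121, 113, 94), (75, 125, 103), (36, 139, 115), (33, 146, 122)]
185 [(88, 159, 139), (93, 155, 136), (116, 127, 109), (167, 87, 71), (208, 50, 37), (234, 23, 13), (234, 28, 25), (216, 48, 46), (211, 60, 52), (202, 76, 61), (156, 109, 93), (119, 152, 134), (134, 181, 165)]
186 [(175, 199, 185), (181, 199, 187), (183, 165, 153), (200, 94, 86), (217, 32, 25), (233, 
[... 1899 characters left out ...]
), (206, 59, 58), (208, 125, 122), (214, 190, 184), (213, 206, 200)]
196 [(191, 190, 187), (155, 153, 152), (131, 121, 121), (131, 98, 99), (137, 86, 88), (152, 84, 86), (160, 85, 88), (154, 86, 89), (154, 90, 94), (155, 102, 105), (162, 132, 134), (169, 163, 163), (168, 168, 168)]
193 [(238, 234, 229), (238, 234, 229), (237, 234, 228), (225, 219, 213), (206, 200, 204), (224, 220, 229), (228, 226, 232), (216, 211, 216), (213, 208, 204), (213, 208, 203), (213, 208, 202), (213, 208, 203)]
195 [(137, 141, 143), (140, 143, 145), (135, 138, 140), (123, 124, 128), (158, 156, 166), (220, 215, 227), (227, 224, 233), (197, 196, 206), (160, 164, 170), (146, 151, 156), (144, 151, 155), (144, 150, 156)]
```

```bash
python3 -m inch '[[-1,[0,0.5,0],[0,0,0]],[-1,[0,0.5,0],[0,0,0]],[-1,[0,0.5,0],[0,0,0]],[-1,[0,0.5,0],[0,0,0]]]' >/dev/null; python3 q.py
python3 - <<'E'
from plan import *
s=snapshot("side")
crop(s,205,255,214,244,16,"g1.png"); cv2.imwrite("pics/side_g.png",s["pixels"][:,:,::-1])
E
python3 meas4.py pics/side_g.png
```

```text
t 19.02 pos [0.5013 0.1374 0.0536] jawang 1.686 xax [ 1.9e-03 -6.0e-04 -1.0e+00] F [ 3.2 -7.1  3.3] w 0.0194 q [ 0.18  0.53  1.86 -0.    0.75 -1.51]
[-0.93  -0.506 -0.183] -0.165
[[  0. 113.  91.]
 [212.  59.  43.]
 [127.   6.   1.]]
1 fin [[215.0, 222.47, 0.92, 1.62, 209.93], [216.0, 222.47, 0.93, 2.37, 209.4], [217.0, 222.51, 0.89, 2.71, 209.03], [218.0, 222.55, 0.87, 2.7, 208.67], [219.0, 222.59, 0.85, 2.76, 208.33], [220.0, 222.4, 0.96, 4.17, 207.04]]
1 plate [[233.0, 223.53, 0.85, 1.12, 210.78], [235.0, 223.72, 0.81, 0.96, 210.52], [237.0, 223.84, 0.87, 1.68, 209.99], [239.0, 224.23, 0.82, 1.57, 210.55], [241.0, 224.51, 0.92, 1.41, 210.67], [243.0, 224.75, 0.79, 0.98, 210.59], [245.0, 224.89, 0.84, 0.97, 210.16], [247.0, 225.27, 0.91, 0.75, 210.68]]
[[  0.  40.  24.]
 [117.   0.   0.]
 [ 55.   0.   0.]]
2.2 fin [[215.0, 222.81, 0.68, 0.82, 211.27], [216.0, 222.83, 0.69, 1.11, 210.86], [217.0, 222.87, 0.67, 1.16, 210.52], [218.0, 222.91, 0.65, 1.12, 210.15], [219.0, 223.0, 0.68, 0.64, 209.98], [220.0, 223.14, 0.81, 1.06, 210.05]]
2.2 plate [[233.0, 223.53, 0.79, 1.04, 210.78], [235.0, 223.73, 0.74, 1.12, 210.58], [237.0, 223.84, 0.79, 1.76, 210.01], [239.0, 224.22, 0.76, 1.39, 210.53], [241.0, 224.54, 0.85, 1.4, 210.77], [243.0, 224.76, 0.72, 1.12, 210.66], [245.0, 224.9, 0.76, 1.12, 210.2], [247.0, 225.25, 0.85, 0.74, 210.6]]
```

View pics/g1.png

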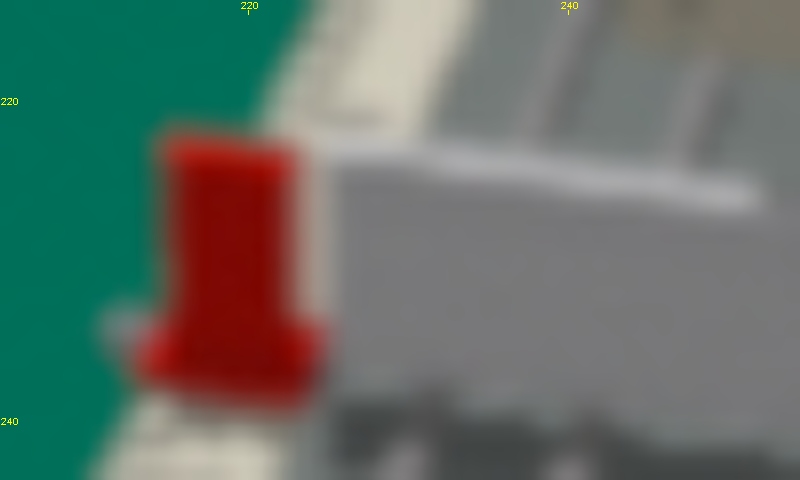

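```bash
python3 - <<'E'
from plan import *
s=snapshot("side"); cv2.imwrite("pics/final.png",s["pixels"][:,:,::-1]); stt(); print(arm.state()["joint_velocities"].round(4))
E
```

```text
t 19.22 pos [0.5013 0.1374 0.0536] jawang 1.686 xax [ 2.e-03 -6.e-04 -1.e+00] F [ 3.2 -6.5  2.9] w 0.0197 q [ 0.18  0.53  1.86 -0.    0.75 -1.51]
[-0.0022 -0.0011 -0.0017 -0.0015  0.0012 -0.0011]
```

View pics/final.png

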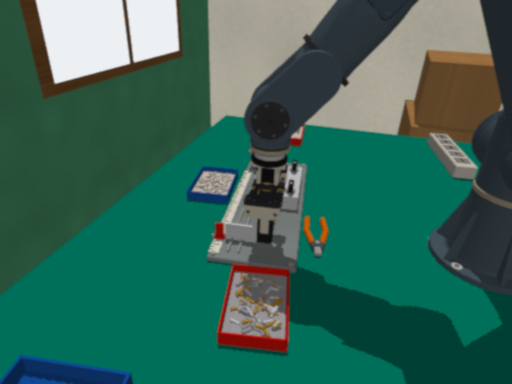

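The cursor at (219,230), the trays and the cutters are where they were. Both wings at (294,167) and (291,183) are in line with the bed, and the plate meets the cursor.

```bash
python3 -c "
from workcell import arm; print(arm.close_job())"
```

```text
the job is handed in; nothing more can be done
None
```

I set the length stop as asked and handed the job in at about 19 s, with the arm still holding the grip in line with the cursor.

- **Knobs:** I turned both clockwise until the moment about the knob axis jumped (0.27 N m on clamp A, 0.57 N m on clamp B, against about 0.04 N m to turn). In the side picture both wings lie in line with the bed.
- **Lock button:** I pushed it in until it stopped at 60.2 mm under 16 N. It stayed in.
- **Stop arm:** It is drawn out about 112 mm and held with a 55 N grip command against about 7 N of spring pull. The position was steady over the last readings.
- **Left alone:** The cursor did not shift in the side pictures. The two trays and the side cutters look unmoved.

**Alignment checks disagree by about 2 mm.** The side view, corrected for image gamma, puts the plate within about 0.3 mm of the fin. Without that correction it puts the plate about 1.8 mm too far out. The first top picture, corrected for its roughly 1 % scale error, puts it about 0.4 mm short. I kept the value between them. The last top view could not settle it, because the arm hid the plate.

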